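Free a saw arbor's nut of unknown thread hand and draw out its C-washer

ROBOT

A 6-joint arm with a two-finger parallel gripper is mounted at the origin on the work surface. World frame = base frame: x ahead of the robot, y to its left, z up, the work surface at z = 0. Lengths are in m, angles in rad, forces in N, time in s.
With the tool pointing down it reaches from about 0.4 to 0.825 m from the base axis. Payload 7 kg.
Tool frame: the origin (TCP) lies at the centre of the arm's flange, where the gripper is bolted on; the fingertips stand 178 mm ahead of it and the grasp point (between the pads) lies 159 mm ahead of it; x points along the fingers, y is the direction in which the jaws open and shut, and the axes are right-handed (so a half turn about x gives the same grasp; the last joint's range is limited). The gripper opens to 88 mm and grips with 3 to 60 N. Pads are 19 mm wide; open, the fingers measure 130 mm over their backs; the gripper's body (78 mm by 193 mm) begins 47 mm behind the grasp point.
Start: joints at [1.588, 0.359, 0.012, 0, -1.224, -0.288], TCP at [0.181, 0.65, 0.405] pointing down, gripper open.
Joint ranges: [-3.07, 3.07], [-1.43, 2.12], [-1.02, 1.25], [-3.03, 1.67], [-3.05, -0], [-3.03, 3.03]. Speed limits (rad/s): [2.39, 2.39, 3.01, 3.14, 3.14, 3.14].

INTERFACE

Orientations are given as [roll, pitch, yaw] about the fixed x, y, z axes, in that order (R = Rz(yaw) Ry(pitch) Rx(roll)).
In Python, from station import status, viewer, arm gives the robot as it stands. The module is installed in compiled form; this text tells all that it offers.
- The arm moves only by the tool apply_moves, never from a script. Its argument "commands" is a list of rows, each an object of numbers: "dx", "dy", "dz": the shift along the world's x, y, z in mm; "spin": the turn about the world's z in degrees; "hand": the closure, from 0 (fully open) to 1 (shut). A call has exactly 5 rows; each row shifts and turns the commanded pose from where the row before left it; what a row does not reach is not made up. A row lasts 1/8 s, in which the tool goes at most 62.5 mm and 10.7 degrees, less where a joint would pass 70% of its speed; a pose out of reach is approached as far as the arm can. A call is refused whole if a number of a shift passes 62.5 or a number of a turn 10.7, either way. A call with a gripper value outside its range is refused whole. The fingers move at their own pace and stop on an object; "grip_force" is the grip in N (left out, the last holds). Time passes only in rows, so rows that do not move let the fingers close, or fill a call up. It gives the time, the measured TCP pose, the force and the opening at its end, in the units of the state.
- status.get_state(): the state, without advancing time (a new reading comes with each control period).
- viewer.grab_frame(name): name is "side" or "top" or "wrist"; returns the picture (384x512x3 uint8, red, green, blue); there is no depth.
- viewer.camera_info(name): a dict with "fx", "fy", "cx", "cy" (pixels), "D" ([k1, k2, p1, p2, k3] as OpenCV has them; the pictures are not rectified), "eye" and "attitude" of the camera in the world; the wrist camera has in their place "T_tool_cam" (4x4, takes a point from camera to tool coordinates, whose origin is the TCP and whose axes are the tool frame's). Camera axes: x right, y up, looking along -z (the intrinsics and any distortion apply to the point x, -y, -z); pixel columns grow to the right and rows downward; lengths in m; the calibration is good to about 2 mm. A picture is of the moment at which its call begins: read the wrist's pose just before it. camera_info takes no time and is no camera call.
- arm.job_done(): hands the job in, once; it reports no verdict.
The state is a dict: "t": time; "q": joint angles; "qd": joint speeds; "joint_efforts": joint torques, N m; "eef_pos": TCP position; "ee_rot": TCP orientation; "force": force on the tool from outside, world axes, zero at the start; "moment": the same for the moment, N m; "width": finger opening in m.
Only numpy, scipy, OpenCV 4.12 (cv2) and the standard library are available. Lean on these libraries where they do the work, as an engineer would, in place of code of your own. Each camera call takes 0.05 s, during which the arm holds its last target.

TASK

On the saw table, the red T-handled nut of the blade arbor is done up, and nobody knows whether its thread is right- or left-handed. Feel for it gently in both directions before committing: turn it anticlockwise until it firmly binds or backs off, try it clockwise too, and never force it; then back the nut off the way that loosens it until the brass C-washer under it is free. Draw the C-washer out sideways by its blue fin without dragging it against the nut, and lay it flat in the grey tray, leaving the other things on the table where they are.

Things in the scene. Friction and masses are not known exactly. Their poses are not given: they have to be found in the camera images.
- arbor: Upright arbor unit fixed to the table: green and dark cast base 120 mm square; on it a 210 mm steel saw blade lying level, its upper face 55 mm above the table. Origin: centre of the underside, on the spindle axis; z up; x points roughly the way the C-washer is drawn out.
- spindle (a joint): Turn of spindle and blade (rad, + anticlockwise from above) on the springy spindle lock, 3 N m per rad, 0 at rest: turned either way, the nut first takes the spindle with it. A running nut drags 0.4 N m (0.13 rad) either way; tightened on its seat the torque climbs further: 0.55 to 0.8 N m is a clear feel of the seat; over 1.05 N m (0.35 rad, either way) breaks the lock.
- nut_bar (a point): Centre of the nut's red T-handle, on the spindle axis, 100 mm above the table when seated: a bar 90 mm long (x), 14 mm thick (y), 24 mm tall; below it a neck 13.6 mm in diameter and 15 mm tall, then a round collar 28 mm in diameter. It starts seated or up to 0.4 rad off its seat. Its handedness is not marked.
- cw_fin (a point): Centre of the C-washer's blue upright fin, its grip: 28 mm long (x), 12 mm thick (y), 28 mm tall (6 to 34 mm above the underside); this point is 22 mm above the underside, 78 mm from the eye along +x. x points away from the spindle, the way the C-washer is drawn out, level, for 55 mm or more before it may be lifted. Weight 0.1 to 0.2 kg.
- cw_eye (a point): Centre of the C-washer's eye, round the 15 mm spindle at the start, 4 mm above its underside. Brass plate 64 mm square, 8 mm thick, loose on the blade: a 19 mm slot runs from the eye out through the -x edge; a 34 mm square recess 3 mm deep in its top holds the nut's collar; a 12 mm wide tail runs to +x and ends 92 mm from the eye, at the fin.
- cwasher: The C-washer as a whole; origin at the underside below the eye, x along its tail.
- tray: Grey open tray fixed to the table, 220 (x) by 160 (y) by 22 mm tall outside, walls and floor 5 mm. Origin: centre of the underside.
- nut: The nut with its T-handle; origin on the spindle axis, at the blade's upper face when seated. It rises 2.5 mm per rad of loosening (multi-start thread) and can turn 6 rad from its seat. Seated, its collar reaches 2.7 mm into the C-washer's recess; 1.3 rad (3.2 mm) off its seat it is just clear, 2.2 rad is ample.
- offcut: Bystander: softwood offcut 90 x 42 x 30 mm, origin under its centre.
- spacer: Bystander: steel spacer ring 44 mm across, 12 mm tall.
- wrench: Bystander: wrench 160 mm long lying on the table.
- driver: Bystander: screwdriver lying on the table.
- push_stick: Bystander: plywood push stick 200 mm long, 12 mm thick, lying at the right of the table.
- oil: Bystander: yellow oil can 52 mm across, 120 mm tall, upright.

How it is judged:
By the outcome, as a careful person would: the job done as asked, in the order asked, and still so for the second after the job is handed in, with the robot touching nothing.
It also fails if it takes over 72 s, if anything falls off the work surface, if the arm or the gripper's body presses on something with over 40 N, if the wrist force passes 120 N, or if a joint passes its speed limit or range.

## Working session

There is one attempt and no reset: what is moved stays moved. The work goes in short steps, Python scripts to look and compute and a tool call to move; the robot and the scene stay as the last step left them, time stands still between calls to the robot, and variables do not carry over. Pictures are saved under pics/ and viewed, and the job is handed in when it is done.

Besides the shell and the picture viewer there is one more tool, called after "Call:" by a JSON object that holds its "api" and its "payload", one argument or row to a line. apply_moves: Moves the arm, as the interface text tells. Its arguments: {"type":"object","properties":{"commands":{"type":"array","items":{"type":"object","properties":{"dx":{"type":"number"},"dy":{"type":"number"},"dz":{"type":"number"},"spin":{"type":"number"},"hand":{"type":"number"}}}},"grip_force":{"type":"number"}},"required":["commands"]}

```bash
mkdir -p pics; python3 - <<'E'
from station import status, viewer, arm
import cv2
s=status.get_state(); print(s)
for n in ["side","top","wrist"]:
    print(n,viewer.camera_info(n))
    cv2.imwrite(f"pics/a_{n}.png",viewer.grab_frame(n)[:,:,::-1])
E
```

```text
{'t': 0.0, 'q': array([ 1.58806934e+00,  3.59378713e-01,  1.10654293e-02, -3.64510813e-04,
       -1.22412298e+00, -2.88086813e-01]), 'qd': array([ 3.59740493e-04,  4.00560523e-05,  1.24202638e-04,  7.36887308e-04,
       -3.03530231e-03,  1.39211900e-03]), 'joint_efforts': array([ 2.31246820e-03, -5.82719815e+01,  2.93048894e+01,  6.99687839e+00,
        6.92914036e-03, -1.57630489e-04]), 'eef_pos': array([0.18052798, 0.65020239, 0.40372801]), 'ee_rot': array([ 1.65292463,  1.56912096, -1.75960595]), 'force': array([-0.15993556, -0.14731102,  1.45805103]), 'moment': array([ 0.04294818, -0.06170967, -0.01131952]), 'width': 0.08761491274417556}
side {'fx': 493.12357570950905, 'fy': 493.12357570950905, 'cx': 248.05856033710896, 'cy': 188.5290871887596, 'D': array([-0.16522282,  0.        ,  0.        ,  0.        ,  0.        ]), 'eye': array([ 0.12360528, -1.29309037,  0.98389391]), 'attitude': array([ 0.97144376,  0.0116171 , -0.29996317])}
top {'fx': 396.39882011514794, 'fy': 396.39882011514794, 'cx': 254.73405670770882, 'cy': 183.83786071336044, 'D': array([0.03857136, 0.        , 0.        , 0.        , 0.        ]), 'eye': array([ 0.30118376, -0.02606572,  1.18589924]), 'attitude': array([ 0.16429695, -0.01270924, -1.59834076])}
wrist {'fx': 324.88653858608103, 'fy': 324.88653858608103, 'cx': 257.03477813092616, 'cy': 187.79195698655383, 'D': array([-0.03610447,  0.        ,  0.        ,  0.        ,  0.        ]), 'T_tool_cam': array([[-7.84125371e-04,  2.85171201e-01, -9.58476276e-01,
         1.94557582e-02],
       [ 9.99999679e-01,  6.48356336e-05, -7.98805232e-04,
        -2.25455662e-04],
       [-1.65652831e-04, -9.58476594e-01, -2.85171160e-01,
        -7.76095588e-02],
       [ 0.00000000e+00,  0.00000000e+00,  0.00000000e+00,
         1.00000000e+00]])}
```

View pics/a_top.png

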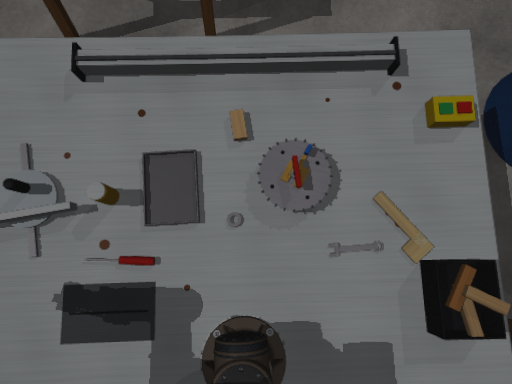

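View pics/a_side.png

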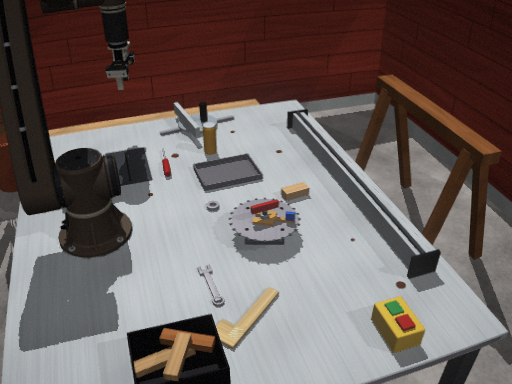

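View pics/a_wrist.png

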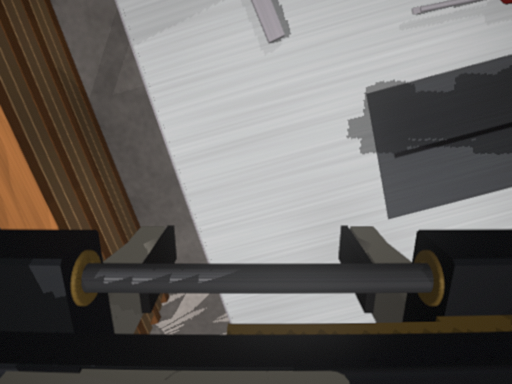

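```bash
cat > h.py <<'E'
import numpy as np, cv2
from scipy.spatial.transform import Rotation as R
from station import status, viewer, arm
def cam(n,s=None):
    c=viewer.camera_info(n)
    K=np.array([[c['fx'],0,c['cx']],[0,c['fy'],c['cy']],[0,0,1]])
    if n=='wrist':
        T=np.eye(4);T[:3,:3]=R.from_euler('xyz',s['ee_rot']).as_matrix();T[:3,3]=s['eef_pos']
        M=T@c['T_tool_cam'];return K,c['D'],M[:3,:3],M[:3,3]
    return K,c['D'],R.from_euler('xyz',c['attitude']).as_matrix(),c['eye']
def ray(C,uv):
    K,D,Rm,e=C
    p=cv2.undistortPoints(np.array(uv,float).reshape(-1,1,2),K,D).reshape(-1,2)
    d=np.c_[p[:,0],-p[:,1],-np.ones(len(p))]@Rm.T
    return e,d
def atz(C,uv,z):
    e,d=ray(C,uv);return e+d*((z-e[2])/d[:,2])[:,None]
def proj(C,X):
    K,D,Rm,e=C
    p=(np.atleast_2d(X)-e)@Rm*np.array([1,-1,-1])
    return cv2.projectPoints(p,np.zeros(3),np.zeros(3),K,D)[0].reshape(-1,2)
def tri(Cs,uvs):
    A=np.zeros((3,3));b=np.zeros(3)
    for C,uv in zip(Cs,uvs):
        e,d=ray(C,[uv]);d=d[0]/np.linalg.norm(d[0]);P=np.eye(3)-np.outer(d,d);A+=P;b+=P@e
    return np.linalg.solve(A,b)
def crop(im,x,y,w,h,k,name):
    cv2.imwrite(f"pics/{name}.png",cv2.resize(im[y:y+h,x:x+w],None,fx=k,fy=k,interpolation=cv2.INTER_CUBIC))
E
python3 - <<'E'
from h import *
t=cv2.imread('pics/a_top.png');s=cv2.imread('pics/a_side.png')
crop(t,245,125,110,95,7,'b_top');crop(s,215,170,100,80,7,'b_side')
C=cam('top');S=cam('side')
print(atz(C,[[297,171],[309,149],[172,188]],0.1))
print(atz(C,[[144,152],[196,150],[199,223],[148,226]],0.022))
print(proj(C,[[0,0,0]]),proj(S,[[0,0,0]]))
E
```

```text
[[ 0.51412999 -0.16390765  0.1       ]
 [ 0.57644364 -0.20056892  0.1       ]
 [ 0.47495079  0.18380483  0.1       ]]
[[0.59877067 0.28283901 0.022     ]
 [0.60138212 0.1277337  0.022     ]
 [0.38194994 0.1197324  0.022     ]
 [0.37743054 0.2673304  0.022     ]]
[[243.03019978 359.09995726]] [[ 95.16661496 232.60210871]]
```

View pics/b_top.png

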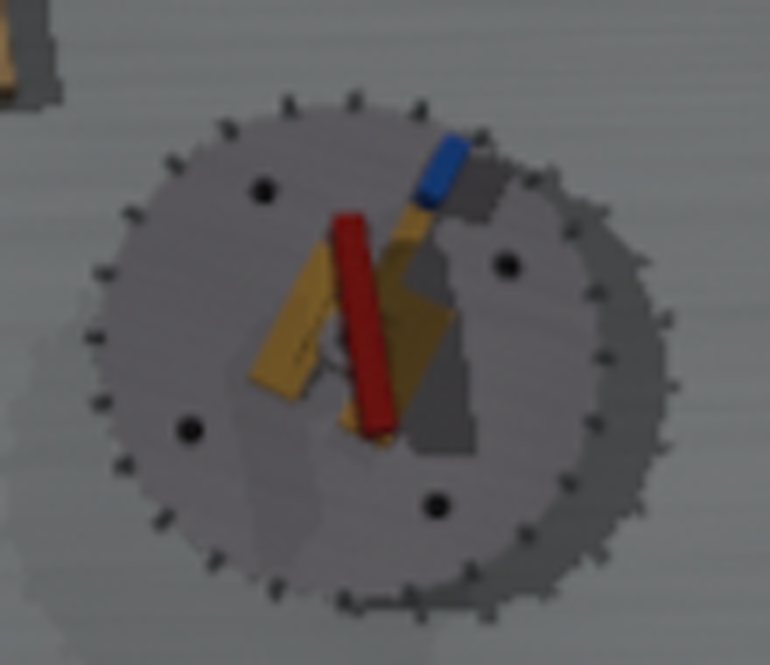

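View pics/b_side.png

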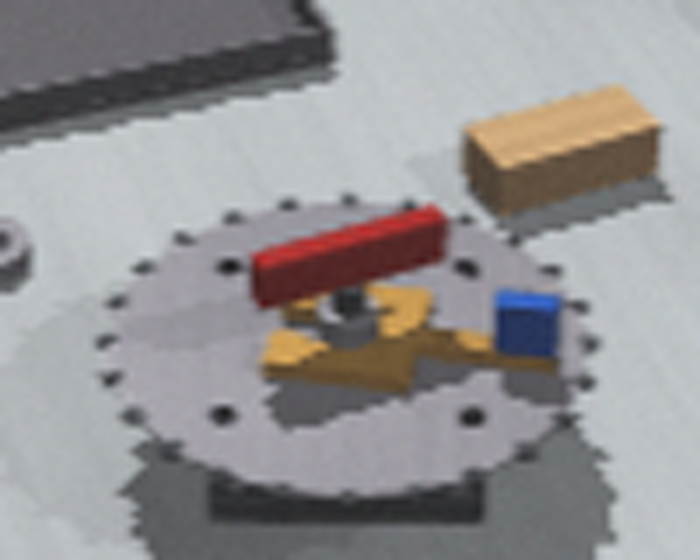

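```bash
python3 - <<'E'
from h import *
C=cam('top');S=cam('side')
f=lambda x,y:[245+x/7-.43,125+y/7-.43]
g=lambda x,y:[215+x/7-.43,170+y/7-.43]
b=atz(C,[f(349,215),f(381,436)],0.112);print('bar',b,b.mean(0),np.degrees(np.arctan2(*(b[0]-b[1])[1::-1])),np.linalg.norm(b[0]-b[1]))
c=atz(C,[f(458,138),f(427,205)],0.089);print('fin',c,c.mean(0),np.degrees(np.arctan2(*(c[0]-c[1])[1::-1])),np.linalg.norm(c[0]-c[1]))
h=atz(C,[f(264,191),f(508,266),f(436,506),f(190,431)],0.055);print('blade',h,h.mean(0))
# side: bar top-corner centers
b2=atz(S,[g(440,212),g(258,260)],0.112);print(b2)
b2=atz(S,[g(344,232)],0.112);print('bar side',b2)
print('fin side',atz(S,[g(528,298)],0.089))
e=b.mean(0);d=c.mean(0)-e;print('tail',np.degrees(np.arctan2(d[1],d[0])),np.linalg.norm(d[:2]))
t=cv2.imread('pics/a_top.png');crop(t,80,135,130,105,6,'c_top')
E
```

```text
bar [[ 0.55646538 -0.15721122  0.112     ]
 [ 0.46731123 -0.16588126  0.112     ]] [ 0.5118883  -0.16154624  0.112     ] 5.554421311392971 0.08957472190882607
fin [[ 0.59298404 -0.2058648   0.089     ]
 [ 0.56529806 -0.19188652  0.089     ]] [ 0.57914105 -0.19887566  0.089     ] -26.788613417304756 0.03101460925729915
blade [[ 0.58120781 -0.12899313  0.055     ]
 [ 0.54653402 -0.22957452  0.055     ]
 [ 0.44642874 -0.1945881   0.055     ]
 [ 0.48022954 -0.09448118  0.055     ]] [ 0.51360003 -0.16190924  0.055     ]
[[ 0.5576727  -0.15667682  0.112     ]
 [ 0.47224892 -0.16550256  0.112     ]]
bar side [[ 0.51345197 -0.15768846  0.112     ]]
fin side [[ 0.58338796 -0.19805254  0.089     ]]
tail -29.032974853794197 0.07691825164091268
```

View pics/c_top.png

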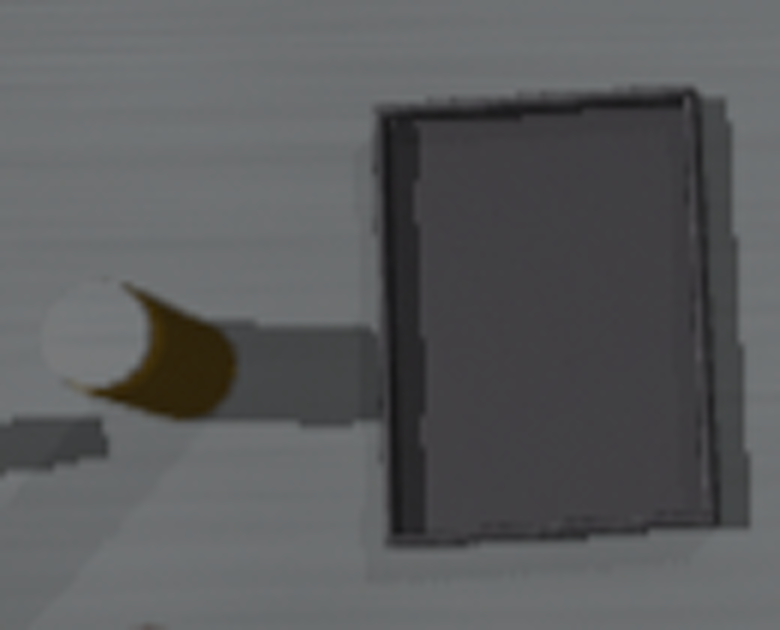

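```bash
python3 - <<'E'
from h import *
C=cam('top')
f=lambda x,y:[80+x/6-.42,135+y/6-.42]
t=atz(C,[f(380,107),f(692,90),f(717,525),f(392,543)],0.022);print(t,t.mean(0))
print(np.degrees(np.arctan2(*(t[0]-t[3])[1::-1])),np.degrees(np.arctan2(*(t[1]-t[2])[1::-1])),np.degrees(np.arctan2(*(t[0]-t[1])[1::-1])))
print('oil',atz(C,[f(97,333)],0.12))
s=status.get_state()
M=R.from_euler('xyz',s['ee_rot']).as_matrix();print(M)
print('grasp',s['eef_pos']+M[:,0]*.159)
E
```

```text
[[0.59757151 0.28604127 0.022     ]
 [0.60275752 0.13098671 0.022     ]
 [0.38462255 0.11948999 0.022     ]
 [0.38035192 0.2762674  0.022     ]] [0.49132587 0.20319634 0.022     ]
2.5763040705688502 3.01696011127616 91.91562109198078
oil [[0.47134291 0.3833226  0.12      ]]
[[-1.89475782e-04 -2.67585066e-01 -9.63534222e-01]
 [-1.27461010e-03 -9.63533392e-01  2.67585086e-01]
 [-9.99999170e-01  1.27883134e-03 -1.58500384e-04]]
grasp [0.18050902 0.65006583 0.24493447]
```

Call:
{"api": "apply_moves", "payload": {
  "commands": [
    {"dx": 20,"dy": -50,"hand": 0},
    {"dx": 20,"dy": -50,"hand": 0},
    {"dx": 20,"dy": -50,"hand": 0},
    {"dx": 20,"dy": -50,"hand": 0},
    {"dx": 20,"dy": -50,"hand": 0}
  ],
  "grip_force": 30
}}

```text
invalid input at $.commands[0]: expected keys dx, dy, dz, spin, hand
```

Call:
{"api": "apply_moves", "payload": {
  "commands": [
    {"dx": 20,"dy": -50,"hand": 0},
    {"dx": 20,"dy": -50,"hand": 0},
    {"dx": 20,"dy": -50,"hand": 0},
    {"dx": 20,"dy": -50,"hand": 0},
    {"dx": 20,"dy": -50,"hand": 0}
  ]
}}

```text
invalid input at $.commands[0]: expected keys dx, dy, dz, spin, hand
```

Call:
{"api": "apply_moves", "payload": {
  "commands": [
    {"dx": 20,"dy": -50,"hand": 0},
    {"dx": 20,"dy": -50,"hand": 0},
    {"dx": 20,"dy": -50,"hand": 0},
    {"dx": 20,"dy": -50,"hand": 0},
    {"dx": 20,"dy": -50,"hand": 0}
  ]
}}

```text
invalid input at $.commands[0]: expected keys dx, dy, dz, spin, hand
```

```bash
cat > st.py <<'E'
from h import *
s=status.get_state();np.set_printoptions(precision=4,suppress=True)
M=R.from_euler('xyz',s['ee_rot']).as_matrix()
print('t',s['t'],'q',s['q'],'tcp',s['eef_pos'],'jaw',np.degrees(np.arctan2(M[1,1],M[0,1])),'grasp',s['eef_pos']+M[:,0]*.159,'F',s['force'],'M',s['moment'],'w',s['width'],'e6',s['joint_efforts'][5])
E
python3 st.py
```

```text
t 0.15 q [ 1.5881  0.3592  0.0113 -0.0002 -1.2241 -0.2881] tcp [0.1805 0.6503 0.4039] jaw -105.52062762301536 grasp [0.1805 0.6501 0.2449] F [-0.1546 -0.4108 -0.6443] M [-0.0056 -0.0104  0.0436] w 0.08746033976501866 e6 -0.00010525250900172978
```

Call:
{"api": "apply_moves", "payload": {
  "commands": [
    {"dx": 20,"dy": -50,"dz": 0,"spin": 0,"hand": 0},
    {"dx": 20,"dy": -50,"dz": 0,"spin": 0,"hand": 0},
    {"dx": 20,"dy": -50,"dz": 0,"spin": 0,"hand": 0},
    {"dx": 20,"dy": -50,"dz": 0,"spin": 0,"hand": 0},
    {"dx": 20,"dy": -50,"dz": 0,"spin": 0,"hand": 0}
  ],
  "grip_force": 30
}}

```text
t: 0.78
eef_pos: [0.2809, 0.3986, 0.4046]
ee_rot: [1.917, 1.571, -1.495]
force: [0.7, -0.9, 0.8]
width: 0.0872
```

```bash
python3 st.py
```

```text
t 0.775 q [ 1.3611  0.0463 -0.3884  0.     -1.1361 -0.0608] tcp [0.2809 0.3986 0.4046] jaw -105.50148729777716 grasp [0.2809 0.3985 0.2456] F [ 0.7205 -0.8645  0.8155] M [ 0.0356 -0.1807  0.0395] w 0.0872119279206582 e6 -0.8728734590113163
```

Call:
{"api": "apply_moves", "payload": {
  "commands": [
    {"dx": 20,"dy": -50,"dz": 0,"spin": 2,"hand": 0},
    {"dx": 20,"dy": -50,"dz": 0,"spin": 2,"hand": 0},
    {"dx": 20,"dy": -50,"dz": 0,"spin": 2,"hand": 0},
    {"dx": 20,"dy": -50,"dz": 0,"spin": 2,"hand": 0},
    {"dx": 20,"dy": -50,"dz": 0,"spin": 2,"hand": 0}
  ]
}}

```text
t: 1.4
eef_pos: [0.3807, 0.1486, 0.4049]
ee_rot: [-2.178, 1.57, 0.869]
force: [0.0, 0.2, -0.0]
width: 0.0879
```

Call:
{"api": "apply_moves", "payload": {
  "commands": [
    {"dx": 20,"dy": -50,"dz": 0,"spin": 2,"hand": 0},
    {"dx": 20,"dy": -50,"dz": 0,"spin": 2,"hand": 0},
    {"dx": 20,"dy": -50,"dz": 0,"spin": 2,"hand": 0},
    {"dx": 20,"dy": -50,"dz": 0,"spin": 2,"hand": 0},
    {"dx": 20,"dy": -50,"dz": 0,"spin": 2,"hand": 0}
  ]
}}

```text
t: 2.02
eef_pos: [0.4808, -0.1015, 0.4047]
ee_rot: [-2.798, 1.57, 0.423]
force: [1.1, 0.6, 0.5]
width: 0.0875
```

```bash
python3 st.py
```

```text
t 2.025 q [ 0.1929  0.0528 -0.381  -0.0001 -1.1366  1.4573] tcp [ 0.4808 -0.1015  0.4047] jaw -85.45472884106019 grasp [ 0.4809 -0.1015  0.2457] F [1.1358 0.6442 0.5326] M [ 0.1216 -0.1388 -0.0194] w 0.08748220039332574 e6 -2.020301967859268
```

Call:
{"api": "apply_moves", "payload": {
  "commands": [
    {"dx": 16,"dy": -30,"dz": 0,"spin": 1,"hand": 0},
    {"dx": 15,"dy": -30,"dz": 0,"spin": 0,"hand": 0},
    {"dx": 0,"dy": 0,"dz": -30,"spin": 0,"hand": 0},
    {"dx": 0,"dy": 0,"dz": -10,"spin": 0,"hand": 0},
    {"dx": 0,"dy": 0,"dz": 0,"spin": 0,"hand": 0}
  ]
}}

```text
t: 2.65
eef_pos: [0.5114, -0.1594, 0.3643]
ee_rot: [0.04, 1.569, -3.006]
force: [-1.2, 0.4, -0.7]
width: 0.0876
```

```bash
python3 st.py; python3 - <<'E'
from h import *
s=status.get_state();im=viewer.grab_frame('wrist')[:,:,::-1]
cv2.imwrite('pics/d.png',cv2.resize(im,None,fx=1.5,fy=1.5))
np.save('d.npy',np.r_[s['eef_pos'],s['ee_rot']])
C=cam('wrist',s)
print(proj(C,[[.5125,-.162,.112],[.5125+.0775*np.cos(-.5),-.162+.0775*np.sin(-.5),.089]])*1.5)
E
```

```text
t 2.65 q [ 0.064   0.1619 -0.3532  0.0001 -1.0574  1.6028] tcp [ 0.5114 -0.1594  0.3643] jaw -84.49148979253782 grasp [ 0.5111 -0.1595  0.2053] F [-1.1857  0.4183 -0.7008] M [-0.055  -0.0202 -0.0197] w 0.08762212599800272 e6 -0.00038289930671453476
[[390.58716149 295.08055835]
 [475.47520521 161.91639584]]
```

View pics/d.png

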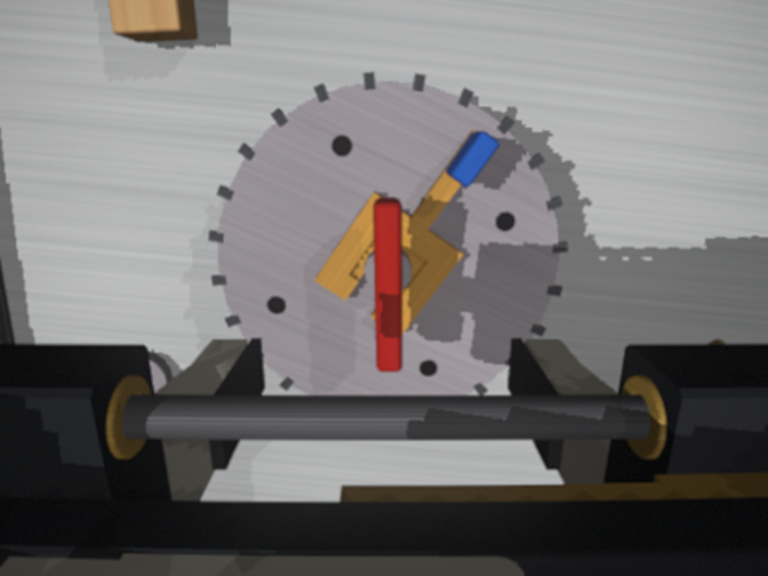

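```bash
python3 - <<'E'
from h import *
v=np.load('d.npy');s={'eef_pos':v[:3],'ee_rot':v[3:]};C=cam('wrist',s)
b=atz(C,np.array([[387.5,204],[389.5,364]])/1.5-.17,.112);print(b,b.mean(0),np.degrees(np.arctan2(*(b[0]-b[1])[1::-1])),np.linalg.norm(b[0]-b[1]))
c=atz(C,np.array([[491,140],[458,174]])/1.5-.17,.089);print(c,c.mean(0),np.linalg.norm(c[0]-c[1]),np.degrees(np.arctan2(*(c[0]-c[1])[1::-1])))
d=c.mean(0)-b.mean(0);print(np.degrees(np.arctan2(d[1],d[0])),np.linalg.norm(d[:2]))
h=atz(C,np.array([[342,146],[506,222],[429,368],[277,305]])/1.5-.17,.055);print(h.mean(0))
E
```

```text
[[ 0.55788678 -0.15588248  0.112     ]
 [ 0.47463033 -0.16506575  0.112     ]] [ 0.51625855 -0.16047412  0.112     ] 6.2943393390083955 0.0837613771794203
[[ 0.59214242 -0.20527287  0.089     ]
 [ 0.57371657 -0.19091651  0.089     ]] [ 0.5829295  -0.19809469  0.089     ] 0.023358442818485568 -37.9236629557854
-29.43483392942706 0.07655274058627853
[ 0.51359843 -0.16109991  0.055     ]
```

Call:
{"api": "apply_moves", "payload": {
  "commands": [
    {"dx": 2.4,"dy": -1.7,"dz": -20,"spin": 0.3,"hand": 0.5},
    {"dx": 0,"dy": 0,"dz": -30,"spin": 0,"hand": 0.5},
    {"dx": 0,"dy": 0,"dz": -30,"spin": 0,"hand": 0.5},
    {"dx": 0,"dy": 0,"dz": -23,"spin": 0,"hand": 0.5},
    {"dx": 0,"dy": 0,"dz": 0,"spin": 0,"hand": 0.5}
  ]
}}

```text
t: 3.32
eef_pos: [0.5139, -0.1609, 0.2614]
ee_rot: [-0.018, 1.569, -3.057]
force: [0.4, 0.3, -0.4]
width: 0.0452
```

```bash
python3 st.py; python3 - <<'E'
from h import *
im=viewer.grab_frame('wrist')[:,:,::-1]
cv2.imwrite('pics/e.png',cv2.resize(im,None,fx=1.5,fy=1.5))
E
```

```text
t 3.325 q [ 0.0607  0.2769 -0.4737  0.0001 -0.822   1.6118] tcp [ 0.5139 -0.1609  0.2614] jaw -84.16797311286903 grasp [ 0.5136 -0.1609  0.1024] F [ 0.396   0.2662 -0.3637] M [-0.0788  0.0001  0.03  ] w 0.0452471745375759 e6 -0.001107886891986709
```

View pics/e.png

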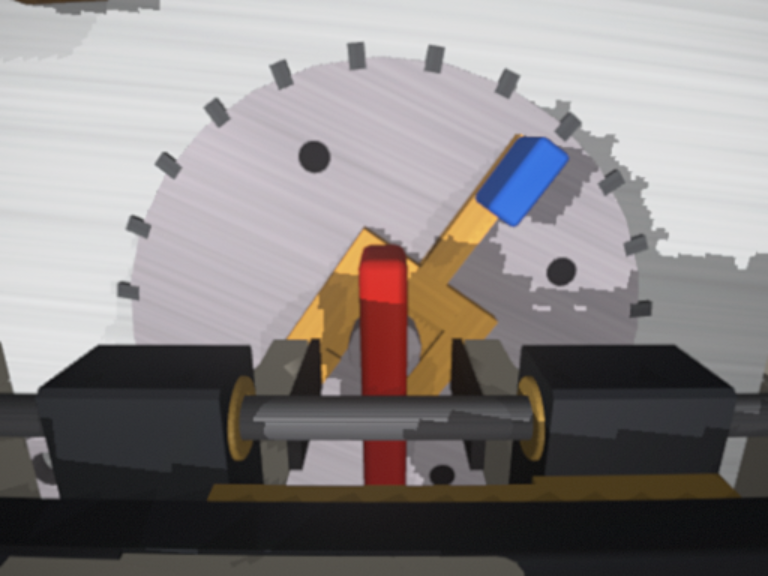

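Call:
{"api": "apply_moves", "payload": {
  "commands": [
    {"dx": 0,"dy": 0,"dz": 0,"spin": 0,"hand": 1},
    {"dx": 0,"dy": 0,"dz": 0,"spin": 0,"hand": 1},
    {"dx": 0,"dy": 0,"dz": 0,"spin": 0,"hand": 1},
    {"dx": 0,"dy": 0,"dz": 0,"spin": 0,"hand": 1},
    {"dx": 0,"dy": 0,"dz": 0,"spin": 0,"hand": 1}
  ],
  "grip_force": 60
}}

```text
t: 4.0
eef_pos: [0.5141, -0.1607, 0.2622]
ee_rot: [-2.365, 1.569, 0.878]
force: [-1.9, 7.0, 4.4]
width: 0.0137
```

```bash
python3 st.py
```

```text
t 4.0 q [ 0.0608  0.2754 -0.4729 -0.0013 -0.8216  1.6119] tcp [ 0.5141 -0.1607  0.2622] jaw -84.21625410293139 grasp [ 0.5142 -0.1605  0.1032] F [-1.9404  6.9686  4.3725] M [2.3983 0.5558 0.0547] w 0.013666813790125394 e6 -0.012957516883034259
```

Call:
{"api": "apply_moves", "payload": {
  "commands": [
    {"dx": 0,"dy": 0.5,"dz": 0,"spin": 1.5,"hand": 1},
    {"dx": 0,"dy": 0,"dz": 0,"spin": 1.5,"hand": 1},
    {"dx": 0,"dy": 0,"dz": 0,"spin": 1.5,"hand": 1},
    {"dx": 0,"dy": 0,"dz": 0,"spin": 1.5,"hand": 1},
    {"dx": 0,"dy": 0,"dz": 0,"spin": 0,"hand": 1}
  ]
}}

```text
t: 4.62
eef_pos: [0.5141, -0.1605, 0.2622]
ee_rot: [-2.684, 1.57, 0.663]
force: [-2.2, 4.5, 6.7]
width: 0.0136
```

```bash
python3 st.py
```

```text
t 4.625 q [ 0.0613  0.2753 -0.4733 -0.0007 -0.8214  1.7163] tcp [ 0.5141 -0.1605  0.2622] jaw -78.1805689007864 grasp [ 0.5142 -0.1604  0.1032] F [-2.1822  4.4606  6.7254] M [ 2.0754  0.7014 -0.3036] w 0.013592660156109231 e6 0.4552958719432354
```

Call:
{"api": "apply_moves", "payload": {
  "commands": [
    {"dx": 0,"dy": 0.3,"dz": 0,"spin": 1,"hand": 1},
    {"dx": 0,"dy": 0,"dz": 0,"spin": 1,"hand": 1},
    {"dx": 0,"dy": 0,"dz": 0,"spin": 1,"hand": 1},
    {"dx": 0,"dy": 0,"dz": 0,"spin": 1,"hand": 1},
    {"dx": 0,"dy": 0,"dz": 0,"spin": 0,"hand": 1}
  ]
}}

```text
t: 5.25
eef_pos: [0.5141, -0.1604, 0.2621]
ee_rot: [-2.91, 1.57, 0.508]
force: [-1.6, 4.9, 5.7]
width: 0.0138
```

```bash
python3 st.py
```

```text
t 5.25 q [ 0.0616  0.2754 -0.4735 -0.0005 -0.8212  1.7852] tcp [ 0.5141 -0.1604  0.2621] jaw -74.20621186999082 grasp [ 0.5142 -0.1603  0.1031] F [-1.6145  4.8837  5.6752] M [ 1.4359  0.5457 -0.4305] w 0.01382836335522437 e6 0.5231065861880779
```

Call:
{"api": "apply_moves", "payload": {
  "commands": [
    {"dx": 0,"dy": 0.3,"dz": 0,"spin": 1,"hand": 1},
    {"dx": 0,"dy": 0,"dz": 0,"spin": 1,"hand": 1},
    {"dx": 0,"dy": 0,"dz": 0,"spin": 1,"hand": 1},
    {"dx": 0,"dy": 0,"dz": 0,"spin": 0,"hand": 1},
    {"dx": 0,"dy": 0,"dz": 0,"spin": 0,"hand": 1}
  ]
}}

```text
t: 5.88
eef_pos: [0.5141, -0.1603, 0.262]
ee_rot: [2.84, 1.57, 0.026]
force: [-1.0, 2.5, 5.6]
width: 0.0136
```

```bash
python3 st.py
```

```text
t 5.875 q [ 0.0619  0.2755 -0.4738  0.     -0.821   1.8371] tcp [ 0.5141 -0.1603  0.262 ] jaw -71.19503040336231 grasp [ 0.5142 -0.1603  0.103 ] F [-0.9911  2.4826  5.6139] M [ 0.8255  0.4124 -0.4034] w 0.013598265847268478 e6 0.4463267885148525
```

Call:
{"api": "apply_moves", "payload": {
  "commands": [
    {"dx": 0,"dy": 0.2,"dz": 0,"spin": 1.2,"hand": 1},
    {"dx": 0,"dy": 0,"dz": 0,"spin": 1.2,"hand": 1},
    {"dx": 0,"dy": 0,"dz": 0,"spin": 1.2,"hand": 1},
    {"dx": 0,"dy": 0,"dz": 0,"spin": 1.2,"hand": 1},
    {"dx": 0,"dy": 0,"dz": 0,"spin": 1.2,"hand": 1}
  ]
}}

```text
t: 6.5
eef_pos: [0.5141, -0.1602, 0.262]
ee_rot: [2.68, 1.57, -0.028]
force: [-0.5, 1.1, 5.3]
width: 0.0136
```

```bash
python3 st.py
```

```text
t 6.5 q [ 0.0621  0.2754 -0.474   0.0001 -0.8208  1.9416] tcp [ 0.5141 -0.1602  0.262 ] jaw -65.1912862518744 grasp [ 0.5141 -0.1602  0.103 ] F [-0.4608  1.1403  5.3473] M [ 0.4894  0.4115 -0.7492] w 0.013589025756837918 e6 0.4700555093586445
```

Call:
{"api": "apply_moves", "payload": {
  "commands": [
    {"dx": 0,"dy": 0,"dz": 0,"spin": 0,"hand": 1},
    {"dx": 0,"dy": 0,"dz": 0,"spin": 0,"hand": 1},
    {"dx": 0,"dy": 0,"dz": 0,"spin": 0,"hand": 1},
    {"dx": 0,"dy": 0,"dz": 0,"spin": 0,"hand": 1},
    {"dx": 0,"dy": 0,"dz": 0,"spin": 0,"hand": 1}
  ]
}}

```text
t: 7.12
eef_pos: [0.5141, -0.1602, 0.262]
ee_rot: [2.683, 1.57, -0.026]
force: [-1.3, 2.2, 4.8]
width: 0.0134
```

```bash
python3 st.py;python3 - <<'E'
from h import *
im=viewer.grab_frame('wrist')[:,:,::-1]
cv2.imwrite('pics/f.png',cv2.resize(im,None,fx=1.5,fy=1.5))
for i in range(4): print(status.get_state()['moment'],status.get_state()['t'])
E
```

```text
t 7.125 q [ 0.0621  0.2754 -0.474   0.0001 -0.8208  1.941 ] tcp [ 0.5141 -0.1602  0.262 ] jaw -65.22804652146033 grasp [ 0.5142 -0.1602  0.103 ] F [-1.2663  2.1823  4.8429] M [ 0.4704  0.4185 -0.7256] w 0.013366814161215289 e6 0.729135163128376
[ 0.50978401  0.3850938  -0.68336229] 7.175
[ 0.50978401  0.3850938  -0.68336229] 7.175
[ 0.50978401  0.3850938  -0.68336229] 7.175
[ 0.50978401  0.3850938  -0.68336229] 7.175
```

View pics/f.png

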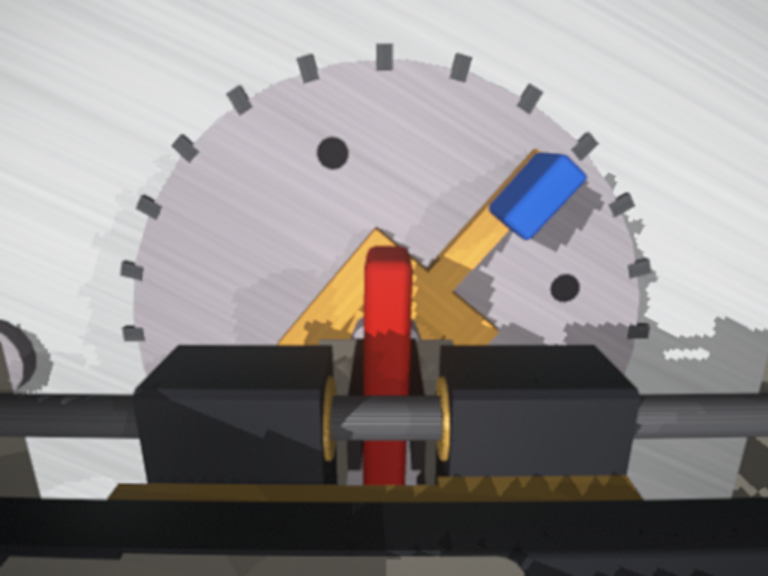

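Call:
{"api": "apply_moves", "payload": {
  "commands": [
    {"dx": 0,"dy": 0,"dz": 0,"spin": -3,"hand": 1},
    {"dx": 0,"dy": 0,"dz": 0,"spin": -3,"hand": 1},
    {"dx": 0,"dy": 0,"dz": 0,"spin": -3,"hand": 1},
    {"dx": 0,"dy": 0,"dz": 0,"spin": -3,"hand": 1},
    {"dx": 0,"dy": 0,"dz": 0,"spin": -3,"hand": 1}
  ]
}}

```text
t: 7.8
eef_pos: [0.5141, -0.1602, 0.262]
ee_rot: [2.17, 1.57, -0.801]
force: [-1.4, -0.3, 4.8]
width: 0.0135
```

```bash
python3 st.py
```

```text
t 7.8 q [ 0.0622  0.2755 -0.4741  0.0007 -0.8208  1.6784] tcp [ 0.5141 -0.1602  0.262 ] jaw -80.24393472397303 grasp [ 0.5142 -0.1603  0.103 ] F [-1.3979 -0.2649  4.7502] M [ 0.2417  0.3585 -0.0039] w 0.0135435493215794 e6 0.6489384546875954
```

Call:
{"api": "apply_moves", "payload": {
  "commands": [
    {"dx": 0,"dy": 0,"dz": 0,"spin": -1.5,"hand": 1},
    {"dx": 0,"dy": 0,"dz": 0,"spin": -1.5,"hand": 1},
    {"dx": 0,"dy": 0,"dz": 0,"spin": -1.5,"hand": 1},
    {"dx": 0,"dy": 0,"dz": 0,"spin": -1.5,"hand": 1},
    {"dx": 0,"dy": 0,"dz": 0,"spin": 0,"hand": 1}
  ]
}}

```text
t: 8.43
eef_pos: [0.5141, -0.1602, 0.262]
ee_rot: [2.062, 1.57, -1.012]
force: [-1.7, 0.0, 5.5]
width: 0.0136
```

```bash
python3 st.py
```

```text
t 8.425 q [ 0.0623  0.2755 -0.4741  0.0009 -0.8208  1.5755] tcp [ 0.5141 -0.1602  0.262 ] jaw -86.12849263967675 grasp [ 0.5142 -0.1603  0.103 ] F [-1.7084  0.0352  5.5216] M [0.011  0.4094 0.2502] w 0.013600805848078028 e6 -0.46229987405240536
```

Call:
{"api": "apply_moves", "payload": {
  "commands": [
    {"dx": 0,"dy": 0,"dz": 0.1,"spin": -1.5,"hand": 1},
    {"dx": 0,"dy": 0,"dz": 0.1,"spin": -1.5,"hand": 1},
    {"dx": 0,"dy": 0,"dz": 0,"spin": -1.5,"hand": 1},
    {"dx": 0,"dy": 0,"dz": 0,"spin": 0,"hand": 1},
    {"dx": 0,"dy": 0,"dz": 0,"spin": 0,"hand": 1}
  ]
}}

```text
t: 9.05
eef_pos: [0.5141, -0.1603, 0.2621]
ee_rot: [2.118, 1.57, -1.036]
force: [-1.0, -2.3, 5.2]
width: 0.0136
```

```bash
python3 st.py
```

```text
t 9.05 q [ 0.0622  0.2754 -0.474   0.0007 -0.8211  1.4952] tcp [ 0.5141 -0.1603  0.2621] jaw -90.73573882849895 grasp [ 0.5142 -0.1603  0.1031] F [-1.0255 -2.3179  5.2287] M [-1.0066  0.1922  0.3505] w 0.013598349357597022 e6 -0.4169644508510828
```

Call:
{"api": "apply_moves", "payload": {
  "commands": [
    {"dx": 0,"dy": 0,"dz": 0.2,"spin": -3,"hand": 1},
    {"dx": 0,"dy": 0,"dz": 0.2,"spin": -3,"hand": 1},
    {"dx": 0,"dy": 0,"dz": 0.2,"spin": -3,"hand": 1},
    {"dx": 0,"dy": 0,"dz": 0.1,"spin": -3,"hand": 1},
    {"dx": 0,"dy": 0,"dz": 0,"spin": 0,"hand": 1}
  ]
}}

```text
t: 9.68
eef_pos: [0.5141, -0.1603, 0.2626]
ee_rot: [2.176, 1.57, -1.188]
force: [0.9, -4.8, 2.9]
width: 0.0133
```

```bash
python3 st.py
```

```text
t 9.675 q [ 0.0621  0.2748 -0.4734  0.0008 -0.8224  1.2863] tcp [ 0.5141 -0.1603  0.2626] jaw -102.71749352191475 grasp [ 0.5141 -0.1604  0.1036] F [ 0.9286 -4.7852  2.9054] M [-1.7635 -0.1726  0.3625] w 0.013286384868024572 e6 -0.8847900107502937
```

Call:
{"api": "apply_moves", "payload": {
  "commands": [
    {"dx": 0,"dy": 0,"dz": 0.2,"spin": -5,"hand": 1},
    {"dx": 0,"dy": 0,"dz": 0.2,"spin": -5,"hand": 1},
    {"dx": 0,"dy": 0,"dz": 0.2,"spin": -5,"hand": 1},
    {"dx": 0,"dy": 0,"dz": 0.2,"spin": -5,"hand": 1},
    {"dx": 0,"dy": 0,"dz": 0.2,"spin": -5,"hand": 1}
  ]
}}

```text
t: 10.3
eef_pos: [0.514, -0.1605, 0.2637]
ee_rot: [2.232, 1.57, -1.569]
force: [-0.9, -6.1, 4.2]
width: 0.0136
```

```bash
python3 st.py
```

```text
t 10.3 q [ 0.0619  0.2734 -0.4724  0.001  -0.8251  0.8483] tcp [ 0.514  -0.1605  0.2637] jaw -127.80709373014322 grasp [ 0.514  -0.1606  0.1047] F [-0.8586 -6.0672  4.2242] M [-2.1563  0.0258  0.4311] w 0.013572962135684541 e6 0.7231965847313404
```

Call:
{"api": "apply_moves", "payload": {
  "commands": [
    {"dx": 0,"dy": -0.3,"dz": 0.3,"spin": -6,"hand": 1},
    {"dx": 0,"dy": -0.2,"dz": 0.3,"spin": -6,"hand": 1},
    {"dx": 0,"dy": 0,"dz": 0.3,"spin": -6,"hand": 1},
    {"dx": 0,"dy": 0,"dz": 0.2,"spin": -6,"hand": 1},
    {"dx": 0,"dy": 0,"dz": 0.2,"spin": -6,"hand": 1}
  ]
}}

```text
t: 10.92
eef_pos: [0.5139, -0.1607, 0.265]
ee_rot: [2.132, 1.57, -2.193]
force: [-2.1, -3.5, 6.0]
width: 0.0134
```

```bash
python3 st.py
```

```text
t 10.925 q [ 0.0613  0.2719 -0.4707  0.0006 -0.8286  0.3251] tcp [ 0.5139 -0.1607  0.265 ] jaw -157.84142548032347 grasp [ 0.5139 -0.1608  0.106 ] F [-2.1427 -3.505   6.0393] M [-1.2515  0.4085  0.4113] w 0.013420171874129985 e6 0.9485330432653427
```

Call:
{"api": "apply_moves", "payload": {
  "commands": [
    {"dx": 0,"dy": -0.3,"dz": 0.3,"spin": -6,"hand": 1},
    {"dx": 0,"dy": 0,"dz": 0.3,"spin": -6,"hand": 1},
    {"dx": 0,"dy": 0,"dz": 0.3,"spin": -6,"hand": 1},
    {"dx": 0,"dy": 0,"dz": 0.2,"spin": -6,"hand": 1},
    {"dx": 0,"dy": 0,"dz": 0.2,"spin": -6,"hand": 1}
  ]
}}

```text
t: 11.55
eef_pos: [0.5137, -0.1609, 0.2663]
ee_rot: [1.846, 1.57, -3.003]
force: [-2.6, -2.3, 6.2]
width: 0.0136
```

```bash
python3 st.py
```

```text
t 11.55 q [ 0.0609  0.2701 -0.4692  0.0001 -0.8322 -0.1979] tcp [ 0.5137 -0.1609  0.2663] jaw 172.1535612553535 grasp [ 0.5136 -0.1609  0.1073] F [-2.5715 -2.2549  6.1591] M [-0.5633  0.7783  0.4681] w 0.013566366135794535 e6 0.9448163956403732
```

Call:
{"api": "apply_moves", "payload": {
  "commands": [
    {"dx": 0,"dy": 0,"dz": 0.3,"spin": -6,"hand": 1},
    {"dx": 0,"dy": 0,"dz": 0.3,"spin": -6,"hand": 1},
    {"dx": 0,"dy": 0,"dz": 0.3,"spin": -6,"hand": 1},
    {"dx": 0,"dy": 0,"dz": 0.2,"spin": -6,"hand": 1},
    {"dx": 0,"dy": 0,"dz": 0.2,"spin": -6,"hand": 1}
  ]
}}

```text
t: 12.18
eef_pos: [0.5135, -0.1608, 0.2676]
ee_rot: [2.192, 1.57, 3.103]
force: [-4.0, -0.0, 8.1]
width: 0.0139
```

```bash
python3 st.py;python3 - <<'E'
from h import *
im=viewer.grab_frame('wrist')[:,:,::-1]
cv2.imwrite('pics/g.png',cv2.resize(im,None,fx=1.5,fy=1.5))
E
```

```text
t 12.175 q [ 0.061   0.2683 -0.468  -0.0002 -0.8356 -0.7215] tcp [ 0.5135 -0.1608  0.2676] jaw 142.15110281871253 grasp [ 0.5133 -0.1608  0.1086] F [-3.9542 -0.0223  8.0991] M [-0.1601  1.0856  0.4237] w 0.013875148799625852 e6 0.9421873837709427
```

View pics/g.png

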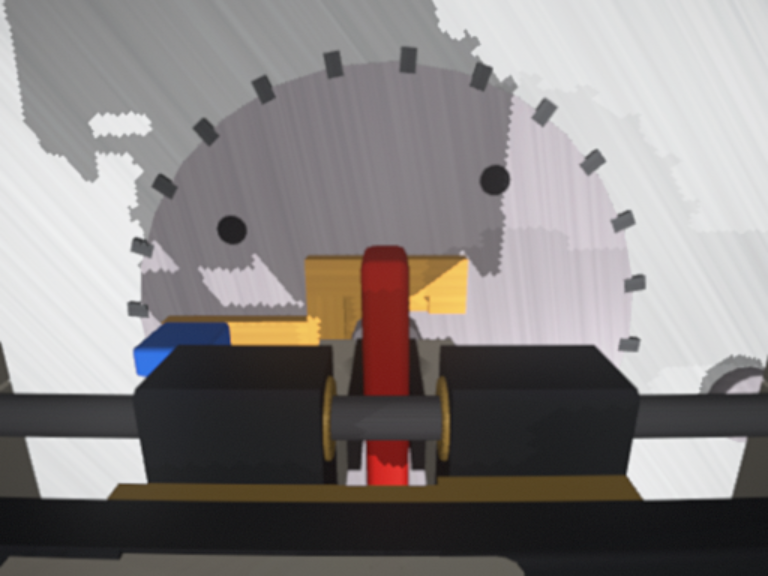

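Call:
{"api": "apply_moves", "payload": {
  "commands": [
    {"dx": 0,"dy": 0,"dz": 0.3,"spin": -6,"hand": 1},
    {"dx": 0,"dy": 0,"dz": 0.2,"spin": -6,"hand": 1},
    {"dx": 0,"dy": 0,"dz": 0,"spin": 0,"hand": 1},
    {"dx": 0,"dy": 0,"dz": 0,"spin": 3.5,"hand": 1},
    {"dx": 0,"dy": 0,"dz": 0,"spin": 3.5,"hand": 1}
  ]
}}

```text
t: 12.85
eef_pos: [0.5135, -0.1608, 0.2681]
ee_rot: [2.127, 1.57, 2.955]
force: [-3.0, -1.2, 7.4]
width: 0.0135
```

```bash
python3 st.py
```

```text
t 12.85 q [ 0.061   0.2676 -0.4674 -0.0004 -0.8368 -0.8038] tcp [ 0.5135 -0.1608  0.2681] jaw 137.42602061897318 grasp [ 0.5133 -0.1607  0.1091] F [-3.0038 -1.1557  7.43  ] M [-0.1992  1.0069 -0.0348] w 0.013463448739527917 e6 -0.8363102562725544
```

Call:
{"api": "apply_moves", "payload": {
  "commands": [
    {"dx": 0,"dy": 0,"dz": 0,"spin": 0,"hand": 0.5},
    {"dx": 0,"dy": 0,"dz": 0,"spin": 0,"hand": 0.5},
    {"dx": 0,"dy": 0,"dz": 0,"spin": 0,"hand": 0.5},
    {"dx": 0,"dy": 0,"dz": 30,"spin": 0,"hand": 0.5},
    {"dx": 0,"dy": 0,"dz": 50,"spin": 0,"hand": 0.5}
  ]
}}

```text
t: 13.48
eef_pos: [0.5134, -0.1607, 0.3471]
ee_rot: [2.258, 1.566, 3.083]
force: [0.9, -0.2, -0.3]
width: 0.0438
```

```bash
python3 st.py;python3 - <<'E'
from h import *
s=status.get_state()
im=viewer.grab_frame('wrist')[:,:,::-1]
cv2.imwrite('pics/i.png',cv2.resize(im,None,fx=1.5,fy=1.5))
np.save('i.npy',np.r_[s['eef_pos'],s['ee_rot']])
E
```

```text
t 13.475 q [ 0.061   0.1823 -0.3703 -0.0006 -1.0227 -0.8067] tcp [ 0.5134 -0.1607  0.3471] jaw 137.25656764920708 grasp [ 0.5127 -0.1607  0.1881] F [ 0.8852 -0.2493 -0.3255] M [ 0.1492 -0.3302  0.0463] w 0.04379880427977978 e6 -0.005259128665784374
```

View pics/i.png

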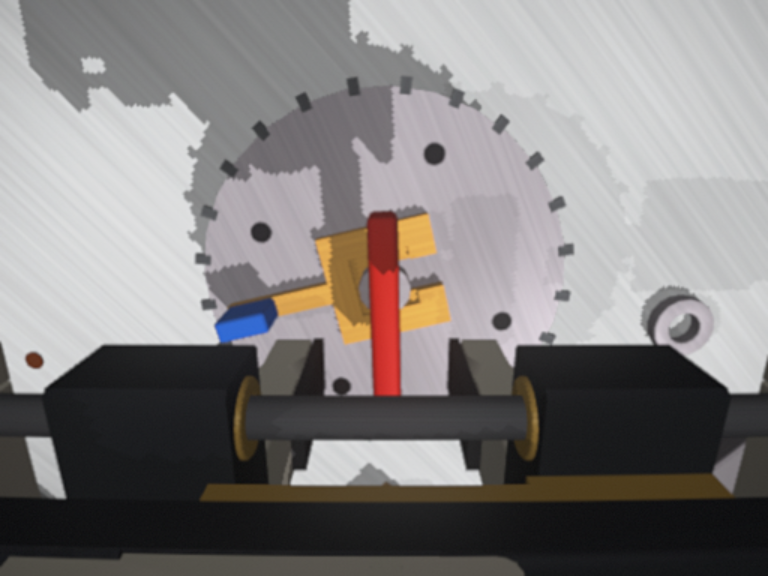

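Call:
{"api": "apply_moves", "payload": {
  "commands": [
    {"dx": 10,"dy": -5,"dz": 0,"spin": -10,"hand": 0.5},
    {"dx": 10,"dy": -5,"dz": 0,"spin": -10,"hand": 0.5},
    {"dx": 10,"dy": -5,"dz": 0,"spin": -10,"hand": 0.5},
    {"dx": 10,"dy": -5,"dz": 0,"spin": -10,"hand": 0.5},
    {"dx": 10,"dy": -5,"dz": 0,"spin": -10,"hand": 0.5}
  ]
}}

```text
t: 14.15
eef_pos: [0.5643, -0.1859, 0.3476]
ee_rot: [2.147, 1.571, 2.094]
force: [-0.1, -1.5, 0.3]
width: 0.0438
```

Call:
{"api": "apply_moves", "payload": {
  "commands": [
    {"dx": 9,"dy": -6,"dz": 0,"spin": -10,"hand": 0.5},
    {"dx": 9,"dy": -6,"dz": 0,"spin": -10,"hand": 0.5},
    {"dx": 0,"dy": 0,"dz": 0,"spin": -6,"hand": 0.5},
    {"dx": 0,"dy": 0,"dz": 0,"spin": 0,"hand": 0.5},
    {"dx": 0,"dy": 0,"dz": 0,"spin": 0,"hand": 0.5}
  ]
}}

```text
t: 14.78
eef_pos: [0.5819, -0.1977, 0.3478]
ee_rot: [3.065, 1.571, 2.566]
force: [0.1, 0.2, -0.2]
width: 0.0438
```

```bash
python3 st.py;python3 - <<'E'
from h import *
s=status.get_state()
im=viewer.grab_frame('wrist')[:,:,::-1]
cv2.imwrite('pics/j.png',cv2.resize(im,None,fx=1.5,fy=1.5))
np.save('j.npy',np.r_[s['eef_pos'],s['ee_rot']])
im=viewer.grab_frame('side')[:,:,::-1]
crop(im,215,140,100,110,6,'j_side')
E
```

```text
t 14.775 q [-0.0102  0.3019 -0.206  -0.0001 -1.0631 -2.0594] tcp [ 0.5819 -0.1977  0.3478] jaw 61.41755724015668 grasp [ 0.5819 -0.1977  0.1888] F [ 0.1177  0.1682 -0.1825] M [-0.0418 -0.1482  0.0175] w 0.04380807589317918 e6 -0.04058206337504089
```

View pics/j.png

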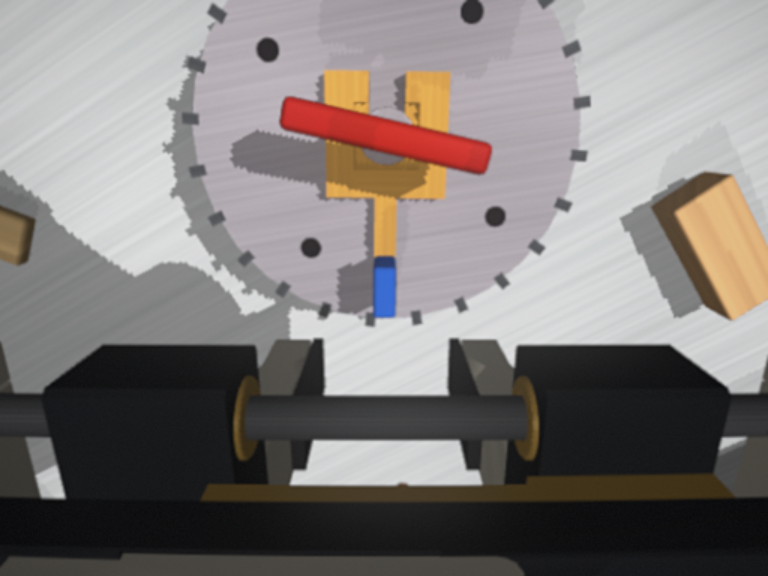

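View pics/j_side.png

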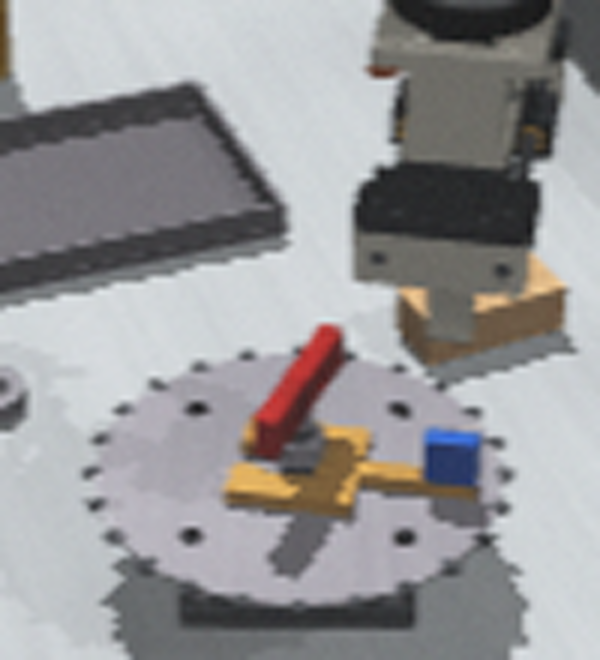

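```bash
python3 - <<'E'
from h import *
v=np.load('j.npy');s={'eef_pos':v[:3],'ee_rot':v[3:]};C=cam('wrist',s)
M=R.from_euler('xyz',v[3:]).as_matrix()
c=atz(C,np.array([[385,268],[385,316.5]])/1.5-.17,.089);m=c.mean(0);print(c,m,np.linalg.norm(c[0]-c[1]))
d=m-(v[:3]+M[:,0]*.159);print('delta',d,'along z,y',d@M[:,2],d@M[:,1])
q=atz(C,np.array([[386,138],[386,130]])/1.5-.17,.063);print(q)
h=atz(C,np.array([[347,71],[427,71],[337,198],[435,198]])/1.5-.17,.063);print(h,np.degrees(np.arctan2(*(h[2]-h[0])[1::-1])),h.mean(0))
h=atz(C,np.array([[268,50],[472,12],[495.5,216],[311,248]])/1.5-.17,.055);print('blade',h.mean(0))
e=np.array([.5135,-.161]);dd=m[:2]-e;print(np.linalg.norm(dd),np.degrees(np.arctan2(dd[1],dd[0])))
E
```

```text
[[ 0.57036976 -0.19175161  0.089     ]
 [ 0.59345008 -0.20433552  0.089     ]] [ 0.58190992 -0.19804357  0.089     ] 0.02628794247723823
delta [ 2.58639620e-05 -3.20542295e-04 -9.97761772e-02] along z,y 0.00019582789377767815 -0.00027061901451702614
[[ 0.51483189 -0.16094115  0.063     ]
 [ 0.51129555 -0.15901572  0.063     ]]
[[ 0.47657613 -0.16259798  0.063     ]
 [ 0.49595035 -0.12702308  0.063     ]
 [ 0.52960689 -0.19918118  0.063     ]
 [ 0.55496923 -0.15260238  0.063     ]] -34.59980516810723 [ 0.51427565 -0.16035115  0.063     ]
blade [ 0.51429818 -0.16028027  0.055     ]
0.07779552089019776 -28.43528413936652
```

Call:
{"api": "apply_moves", "payload": {
  "commands": [
    {"dx": 0,"dy": 0,"dz": -30,"spin": 0,"hand": 0.5},
    {"dx": 0,"dy": 0,"dz": -30,"spin": 0,"hand": 0.5},
    {"dx": 0,"dy": 0,"dz": -30,"spin": 0,"hand": 0.5},
    {"dx": 0,"dy": 0,"dz": -17,"spin": 0,"hand": 0.5},
    {"dx": 0,"dy": 0,"dz": 0,"spin": 0,"hand": 0.5}
  ]
}}

```text
t: 15.5
eef_pos: [0.5817, -0.1978, 0.24]
ee_rot: [-2.657, 1.569, 3.125]
force: [0.9, 0.6, 1.0]
width: 0.0437
```

```bash
python3 st.py;python3 - <<'E'
from h import *
im=viewer.grab_frame('wrist')[:,:,::-1]
cv2.imwrite('pics/k.png',cv2.resize(im,None,fx=1.5,fy=1.5))
E
```

```text
t 15.5 q [-0.0103  0.4103 -0.3238 -0.     -0.839  -2.0612] tcp [ 0.5817 -0.1978  0.24  ] jaw 61.31052415198805 grasp [ 0.5814 -0.1978  0.081 ] F [0.8575 0.6009 1.0106] M [-0.0263 -0.2375 -0.0465] w 0.043680462959174514 e6 0.009683769021648914
```

View pics/k.png

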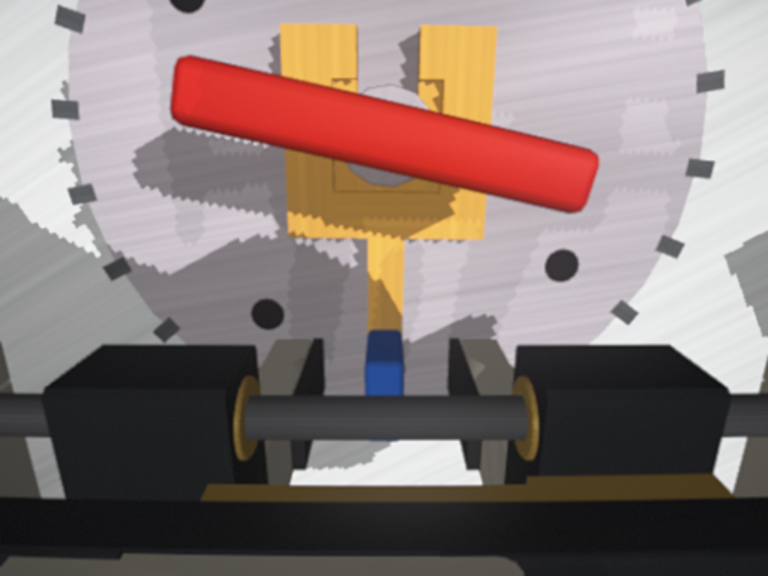

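Call:
{"api": "apply_moves", "payload": {
  "commands": [
    {"dx": 0,"dy": 0,"dz": 0,"spin": 0,"hand": 1},
    {"dx": 0,"dy": 0,"dz": 0,"spin": 0,"hand": 1},
    {"dx": 0,"dy": 0,"dz": 0,"spin": 0,"hand": 1},
    {"dx": 0,"dy": 0,"dz": 0,"spin": 0,"hand": 1},
    {"dx": 0,"dy": 0,"dz": 0,"spin": 0,"hand": 1}
  ],
  "grip_force": 40
}}

```text
t: 16.18
eef_pos: [0.5821, -0.1978, 0.2414]
ee_rot: [0.196, 1.57, -0.306]
force: [-1.1, -0.7, 3.5]
width: 0.0117
```

```bash
python3 st.py;python3 - <<'E'
from h import *
im=viewer.grab_frame('wrist')[:,:,::-1]
cv2.imwrite('pics/l.png',cv2.resize(im,None,fx=1.5,fy=1.5))
E
```

```text
t 16.175 q [-0.0103  0.4084 -0.323   0.0002 -0.8389 -2.0617] tcp [ 0.5821 -0.1978  0.2414] jaw 61.291099025252265 grasp [ 0.5821 -0.1979  0.0824] F [-1.1286 -0.7056  3.5102] M [ 0.096   0.1307 -0.0184] w 0.011676081459208718 e6 0.0076199008617550135
```

View pics/l.png

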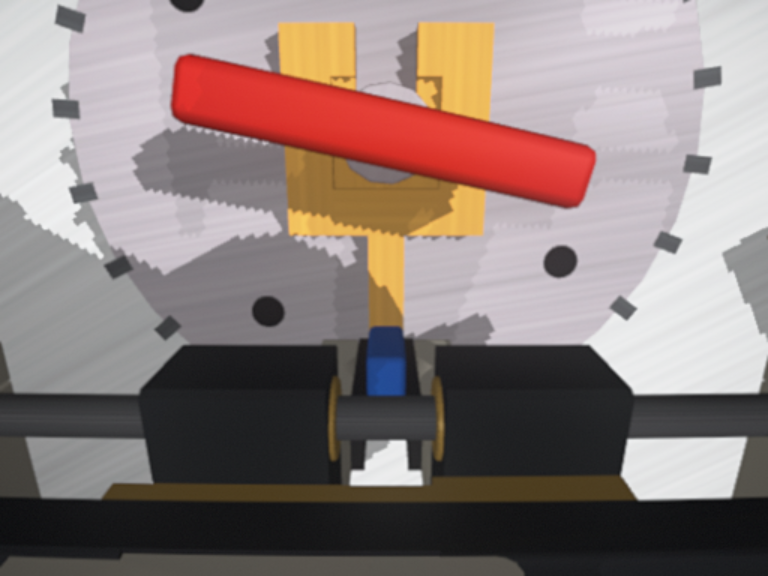

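Call:
{"api": "apply_moves", "payload": {
  "commands": [
    {"dx": 0,"dy": 0,"dz": 0.7,"spin": 0,"hand": 1},
    {"dx": 4.4,"dy": -2.4,"dz": 0,"spin": 0,"hand": 1},
    {"dx": 4.4,"dy": -2.4,"dz": 0,"spin": 0,"hand": 1},
    {"dx": 4.4,"dy": -2.4,"dz": 0,"spin": 0,"hand": 1},
    {"dx": 4.4,"dy": -2.4,"dz": 0,"spin": 0,"hand": 1}
  ]
}}

```text
t: 16.85
eef_pos: [0.5999, -0.2077, 0.2415]
ee_rot: [-2.637, 1.571, -3.138]
force: [-0.2, -0.6, -2.2]
width: 0.0118
```

```bash
python3 st.py;python3 - <<'E'
from h import *
im=viewer.grab_frame('wrist')[:,:,::-1]
cv2.imwrite('pics/m.png',cv2.resize(im,None,fx=1.5,fy=1.5))
im=viewer.grab_frame('side')[:,:,::-1]
crop(im,215,140,100,110,6,'m_side')
E
```

```text
t 16.85 q [-0.0263  0.436  -0.2754  0.     -0.8596 -2.0457] tcp [ 0.5999 -0.2077  0.2415] jaw 61.280234372874034 grasp [ 0.5999 -0.2077  0.0825] F [-0.2272 -0.6447 -2.2253] M [-0.0213 -0.2588  0.0149] w 0.011764410491048321 e6 -0.04928719368763268
```

View pics/m.png

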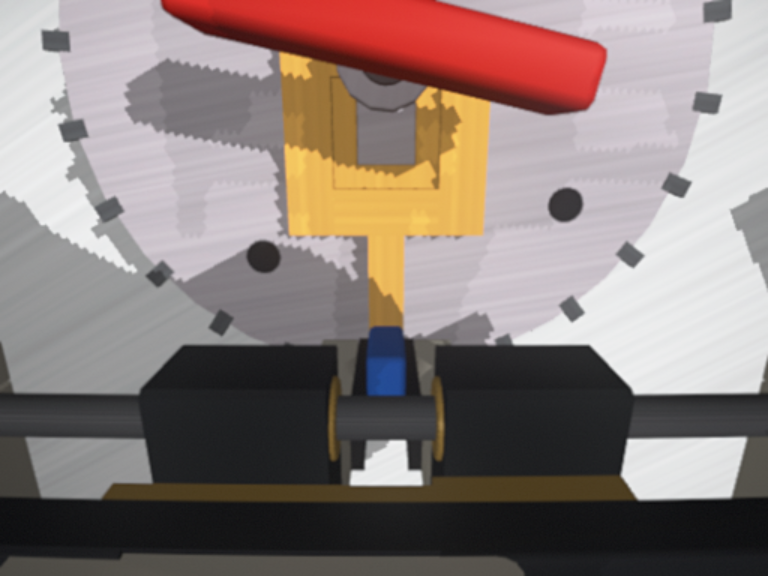

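View pics/m_side.png

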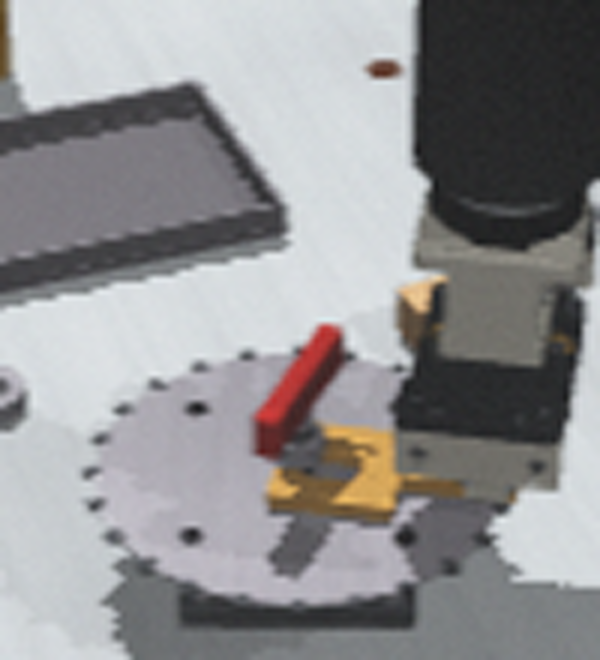

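Call:
{"api": "apply_moves", "payload": {
  "commands": [
    {"dx": 5.3,"dy": -2.9,"dz": 0,"spin": 0,"hand": 1},
    {"dx": 5.3,"dy": -2.9,"dz": 0,"spin": 0,"hand": 1},
    {"dx": 5.3,"dy": -2.9,"dz": 0,"spin": 0,"hand": 1},
    {"dx": 5.3,"dy": -2.9,"dz": 0,"spin": 0,"hand": 1},
    {"dx": 5.3,"dy": -2.9,"dz": 0,"spin": 0,"hand": 1}
  ]
}}

```text
t: 17.58
eef_pos: [0.6264, -0.2221, 0.2416]
ee_rot: [-2.741, 1.571, 3.041]
force: [-0.5, 0.8, -2.0]
width: 0.0117
```

Call:
{"api": "apply_moves", "payload": {
  "commands": [
    {"dx": 5.3,"dy": -2.9,"dz": 0,"spin": 0,"hand": 1},
    {"dx": 5.3,"dy": -2.9,"dz": 0,"spin": 0,"hand": 1},
    {"dx": 5.3,"dy": -2.9,"dz": 0,"spin": 0,"hand": 1},
    {"dx": 5.3,"dy": -2.9,"dz": 0,"spin": 0,"hand": 1},
    {"dx": 5.3,"dy": -2.9,"dz": 0,"spin": 0,"hand": 1}
  ]
}}

```text
t: 18.2
eef_pos: [0.6529, -0.2366, 0.2416]
ee_rot: [-2.324, 1.571, -2.825]
force: [-0.6, -0.1, -1.3]
width: 0.0114
```

```bash
python3 st.py;python3 - <<'E'
from h import *
im=viewer.grab_frame('wrist')[:,:,::-1]
cv2.imwrite('pics/n.png',cv2.resize(im,None,fx=1.5,fy=1.5))
im=viewer.grab_frame('side')[:,:,::-1]
crop(im,215,140,100,110,6,'n_side')
E
```

```text
t 18.2 q [-0.0679  0.518  -0.1301  0.     -0.9227 -2.0041] tcp [ 0.6529 -0.2366  0.2416] jaw 61.28527700289869 grasp [ 0.6529 -0.2366  0.0826] F [-0.5558 -0.0593 -1.2858] M [-0.1358 -0.2569  0.0049] w 0.011376691563259692 e6 -0.05001918529160321
```

View pics/n.png

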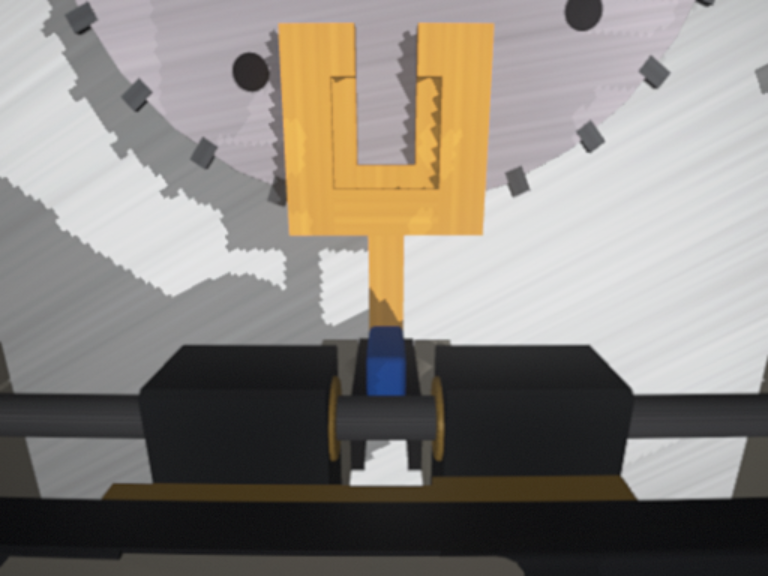

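View pics/n_side.png

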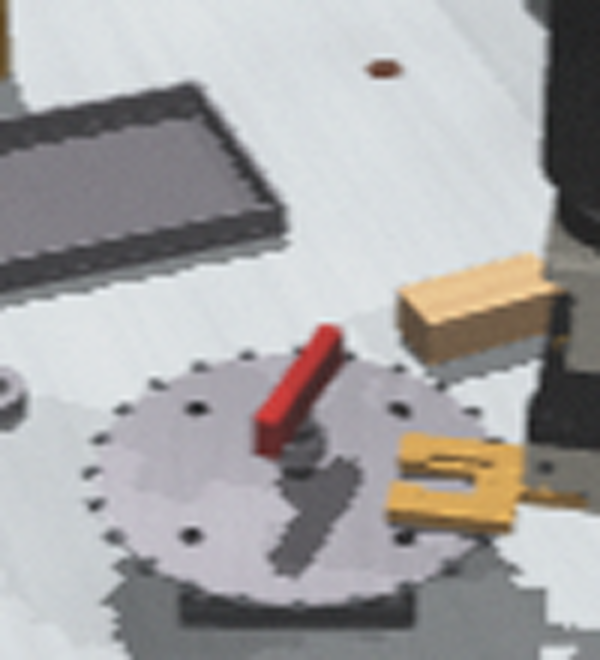

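Call:
{"api": "apply_moves", "payload": {
  "commands": [
    {"dx": 0,"dy": 0,"dz": 15,"spin": 0,"hand": 1},
    {"dx": 0,"dy": 0,"dz": 35,"spin": 0,"hand": 1},
    {"dx": 0,"dy": 0,"dz": 40,"spin": 0,"hand": 1},
    {"dx": 0,"dy": 15,"dz": 20,"spin": 0,"hand": 1},
    {"dx": 0,"dy": 27,"dz": 0,"spin": 1,"hand": 1}
  ]
}}

```text
t: 18.92
eef_pos: [0.6526, -0.194, 0.3545]
ee_rot: [0.434, 1.567, -0.051]
force: [0.3, -0.8, -2.3]
width: 0.0116
```

Call:
{"api": "apply_moves", "payload": {
  "commands": [
    {"dx": -11,"dy": 40,"dz": 0,"spin": 3,"hand": 1},
    {"dx": -11,"dy": 40,"dz": 0,"spin": 3,"hand": 1},
    {"dx": -11,"dy": 40,"dz": 0,"spin": 3,"hand": 1},
    {"dx": -11,"dy": 40,"dz": 0,"spin": 3,"hand": 1},
    {"dx": -11,"dy": 40,"dz": 0,"spin": 3,"hand": 1}
  ]
}}

```text
t: 19.55
eef_pos: [0.5965, 0.0075, 0.3519]
ee_rot: [1.951, 1.57, 1.731]
force: [0.4, 0.3, -1.1]
width: 0.0121
```

Call:
{"api": "apply_moves", "payload": {
  "commands": [
    {"dx": -12,"dy": 40,"dz": 0,"spin": 3,"hand": 1},
    {"dx": -12,"dy": 40,"dz": 0,"spin": 3,"hand": 1},
    {"dx": -12,"dy": 40,"dz": 0,"spin": 3,"hand": 1},
    {"dx": -12,"dy": 40,"dz": 0,"spin": 3,"hand": 1},
    {"dx": -11,"dy": 40,"dz": 0,"spin": 3.2,"hand": 1}
  ]
}}

```text
t: 20.18
eef_pos: [0.5372, 0.2072, 0.352]
ee_rot: [1.866, 1.57, 1.911]
force: [0.8, -0.3, -1.4]
width: 0.0119
```

Call:
{"api": "apply_moves", "payload": {
  "commands": [
    {"dx": 0,"dy": 0,"dz": 0,"spin": 0,"hand": 1},
    {"dx": 0,"dy": 0,"dz": -20,"spin": 0,"hand": 1},
    {"dx": 0,"dy": 0,"dz": -20,"spin": 0,"hand": 1},
    {"dx": 0,"dy": 0,"dz": 0,"spin": 0,"hand": 1},
    {"dx": 0,"dy": 0,"dz": 0,"spin": 0,"hand": 1}
  ]
}}

```text
t: 20.8
eef_pos: [0.5387, 0.2055, 0.3125]
ee_rot: [0.217, 1.57, 0.26]
force: [-0.3, 0.2, -1.3]
width: 0.0117
```

```bash
python3 st.py;python3 - <<'E'
from h import *
s=status.get_state()
im=viewer.grab_frame('wrist')[:,:,::-1]
cv2.imwrite('pics/o.png',cv2.resize(im,None,fx=1.5,fy=1.5))
im=viewer.grab_frame('side')[:,:,::-1]
crop(im,180,60,120,140,5,'o_side')
E
```

```text
t 20.8 q [ 0.7037  0.2751 -0.3343  0.0004 -0.9607 -2.2314] tcp [0.5387 0.2055 0.3125] jaw 92.47819801932484 grasp [0.5388 0.2055 0.1535] F [-0.34    0.2077 -1.2898] M [ 0.0693 -0.2791  0.0139] w 0.011652037233760515 e6 -0.004268870980013162
```

View pics/o.png

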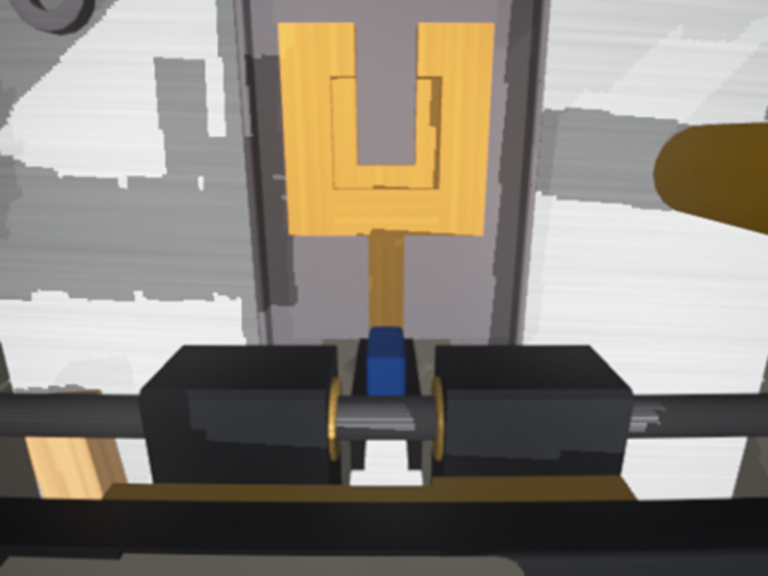

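View pics/o_side.png

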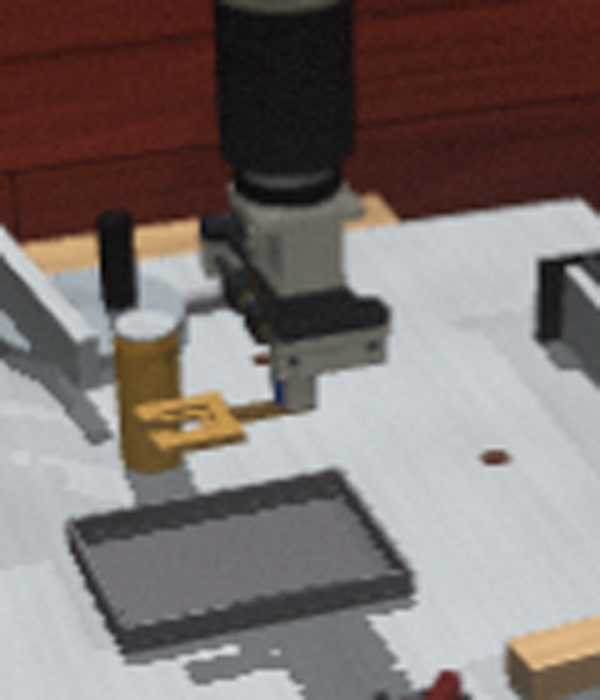

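Call:
{"api": "apply_moves", "payload": {
  "commands": [
    {"dx": 0,"dy": 0,"dz": -30,"spin": 0,"hand": 1},
    {"dx": 0,"dy": 0,"dz": -30,"spin": 0,"hand": 1},
    {"dx": 0,"dy": 0,"dz": -30,"spin": 0,"hand": 1},
    {"dx": 0,"dy": 0,"dz": -20,"spin": 0,"hand": 1},
    {"dx": 0,"dy": 0,"dz": -5,"spin": 0,"hand": 1}
  ]
}}

```text
t: 21.52
eef_pos: [0.5385, 0.2054, 0.196]
ee_rot: [-2.496, 1.569, -2.452]
force: [-0.4, 0.5, -1.2]
width: 0.0115
```

```bash
python3 st.py
```

```text
t 21.525 q [ 0.7037  0.4163 -0.4493 -0.     -0.7066 -2.2313] tcp [0.5385 0.2054 0.196 ] jaw 92.47198078223508 grasp [0.5383 0.2053 0.037 ] F [-0.3769  0.4668 -1.224 ] M [ 0.0639 -0.2127 -0.0101] w 0.011472511153689798 e6 -0.0014930242105037905
```

Call:
{"api": "apply_moves", "payload": {
  "commands": [
    {"dx": 0,"dy": 0,"dz": -1.5,"spin": 0,"hand": 1},
    {"dx": 0,"dy": 0,"dz": -1.5,"spin": 0,"hand": 1},
    {"dx": 0,"dy": 0,"dz": -1,"spin": 0,"hand": 1},
    {"dx": 0,"dy": 0,"dz": 0,"spin": 0,"hand": 1},
    {"dx": 0,"dy": 0,"dz": 0,"spin": 0,"hand": 1}
  ]
}}

```text
t: 22.15
eef_pos: [0.5386, 0.2056, 0.1929]
ee_rot: [0.579, 1.57, 0.623]
force: [1.0, -0.1, -1.3]
width: 0.0118
```

```bash
python3 st.py; python3 - <<'E'
from h import *
im=viewer.grab_frame('wrist')[:,:,::-1]
cv2.imwrite('pics/p.png',cv2.resize(im,None,fx=1.5,fy=1.5))
im=viewer.grab_frame('side')[:,:,::-1]
crop(im,180,100,100,100,6,'p_side')
E
```

```text
t 22.15 q [ 0.7038  0.4205 -0.4521  0.     -0.6978 -2.2313] tcp [0.5386 0.2056 0.1929] jaw 92.48299270912706 grasp [0.5387 0.2056 0.0339] F [ 1.0055 -0.0832 -1.2697] M [ 0.1011 -0.2672 -0.0109] w 0.011768395574324278 e6 -7.995037549335393e-05
```

View pics/p.png

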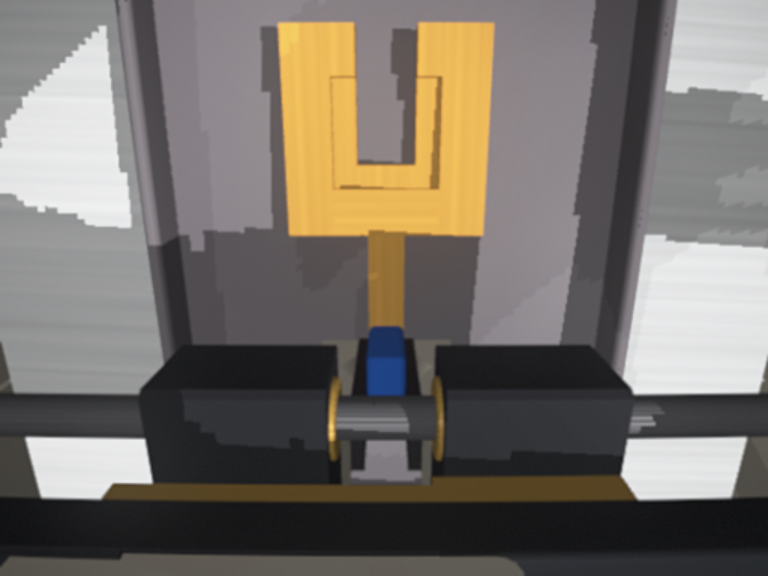

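View pics/p_side.png

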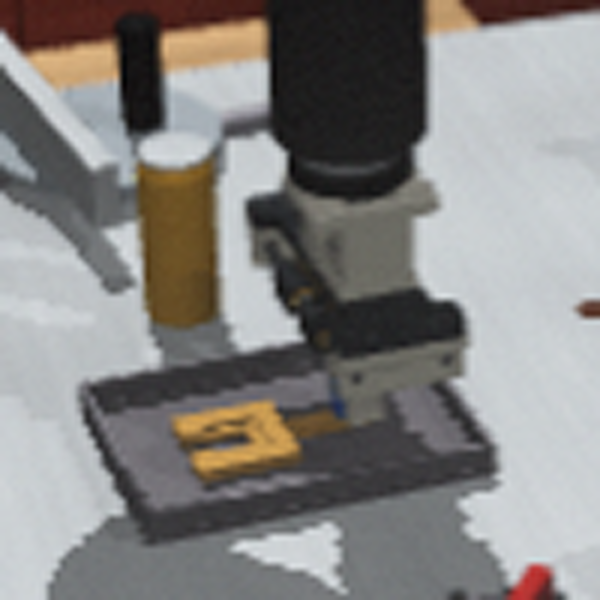

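Call:
{"api": "apply_moves", "payload": {
  "commands": [
    {"dx": 0,"dy": 0,"dz": -0.5,"spin": 0,"hand": 1},
    {"dx": 0,"dy": 0,"dz": -0.5,"spin": 0,"hand": 1},
    {"dx": 0,"dy": 0,"dz": 0,"spin": 0,"hand": 1},
    {"dx": 0,"dy": 0,"dz": 0,"spin": 0,"hand": 1},
    {"dx": 0,"dy": 0,"dz": 0,"spin": 0,"hand": 1}
  ]
}}

```text
t: 22.88
eef_pos: [0.5386, 0.2056, 0.1917]
ee_rot: [-1.226, 1.571, -1.183]
force: [0.7, -0.2, -1.4]
width: 0.012
```

```bash
python3 st.py
```

```text
t 22.875 q [ 0.7038  0.4224 -0.453   0.     -0.6955 -2.2312] tcp [0.5386 0.2056 0.1917] jaw 92.4872343570035 grasp [0.5386 0.2056 0.0327] F [ 0.7481 -0.1922 -1.3565] M [-0.0518 -0.1982 -0.0206] w 0.011958958409573287 e6 4.809074994227558e-05
```

Call:
{"api": "apply_moves", "payload": {
  "commands": [
    {"dx": 0,"dy": 0,"dz": -0.5,"spin": 0,"hand": 1},
    {"dx": 0,"dy": 0,"dz": -0.5,"spin": 0,"hand": 1},
    {"dx": 0,"dy": 0,"dz": 0,"spin": 0,"hand": 1},
    {"dx": 0,"dy": 0,"dz": 0,"spin": 0,"hand": 1},
    {"dx": 0,"dy": 0,"dz": 0,"spin": 0,"hand": 1}
  ]
}}

```text
t: 23.5
eef_pos: [0.5386, 0.2056, 0.1913]
ee_rot: [0.251, 1.57, 0.294]
force: [-2.8, -1.9, 5.8]
width: 0.0116
```

```bash
python3 st.py
```

```text
t 23.5 q [ 0.7039  0.4227 -0.4535  0.0002 -0.6942 -2.2313] tcp [0.5386 0.2056 0.1913] jaw 92.499698197387 grasp [0.5386 0.2056 0.0323] F [-2.8201 -1.9224  5.8343] M [-0.1605  0.714  -0.0277] w 0.011552444633467045 e6 0.006506479840027168
```

Contact (5.8 N on the floor). Release to part-open (fingers stay inside the tray), lift, and check.

Call:
{"api": "apply_moves", "payload": {
  "commands": [
    {"dx": 0,"dy": 0,"dz": 0.3,"spin": 0,"hand": 0.6},
    {"dx": 0,"dy": 0,"dz": 0,"spin": 0,"hand": 0.6},
    {"dx": 0,"dy": 0,"dz": 0,"spin": 0,"hand": 0.6},
    {"dx": 0,"dy": 0,"dz": 10,"spin": 0,"hand": 0.6},
    {"dx": 0,"dy": 0,"dz": 30,"spin": 0,"hand": 0.6}
  ]
}}

```text
t: 24.12
eef_pos: [0.5381, 0.2052, 0.2305]
ee_rot: [-2.534, 1.568, -2.491]
force: [0.1, 0.9, -0.1]
width: 0.0351
```

Call:
{"api": "apply_moves", "payload": {
  "commands": [
    {"dx": 0,"dy": 0,"dz": 50,"spin": 0,"hand": 0.6},
    {"dx": 0,"dy": 0,"dz": 50,"spin": 0,"hand": 0.6},
    {"dx": 0,"dy": 0,"dz": 50,"spin": 0,"hand": 0.6},
    {"dx": 0,"dy": 0,"dz": 0,"spin": 0,"hand": 0.6},
    {"dx": 0,"dy": 0,"dz": 0,"spin": 0,"hand": 0.6}
  ]
}}

```text
t: 24.75
eef_pos: [0.5382, 0.2054, 0.3813]
ee_rot: [1.082, 1.57, 1.126]
force: [0.1, -1.0, 0.1]
width: 0.0353
```

```bash
python3 st.py; python3 - <<'E'
from h import *
im=viewer.grab_frame('wrist')[:,:,::-1]
cv2.imwrite('pics/r.png',cv2.resize(im,None,fx=1.5,fy=1.5))
im=viewer.grab_frame('side')[:,:,::-1]
crop(im,140,100,190,150,4,'r_side')
im=viewer.grab_frame('top')[:,:,::-1]
cv2.imwrite('pics/r_top.png',cv2.resize(im,None,fx=1.5,fy=1.5))
E
```

```text
t 24.75 q [ 0.7038  0.2135 -0.2454 -0.0004 -1.1111 -2.2312] tcp [0.5382 0.2054 0.3813] jaw 92.47315301950323 grasp [0.5383 0.2055 0.2223] F [ 0.0923 -0.9584  0.1491] M [ 0.0598 -0.1261 -0.0399] w 0.0353236820858486 e6 9.202477031067247e-05
```

View pics/r.png

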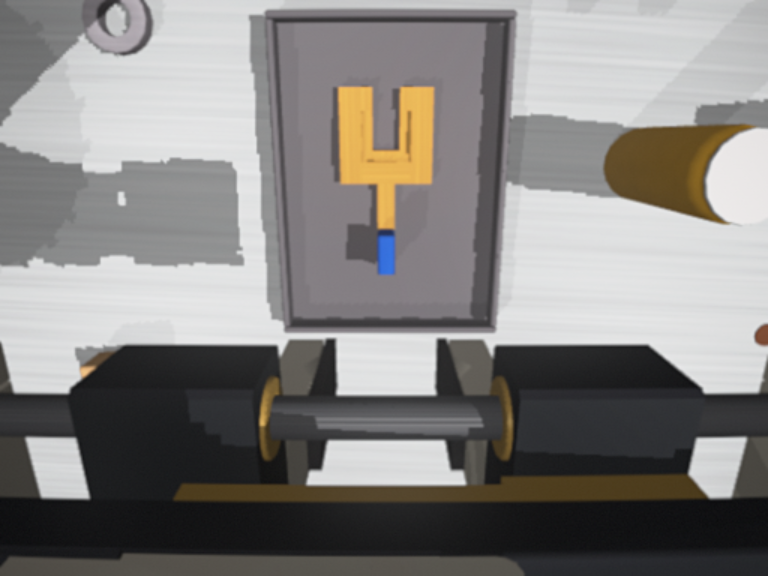

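View pics/r_side.png

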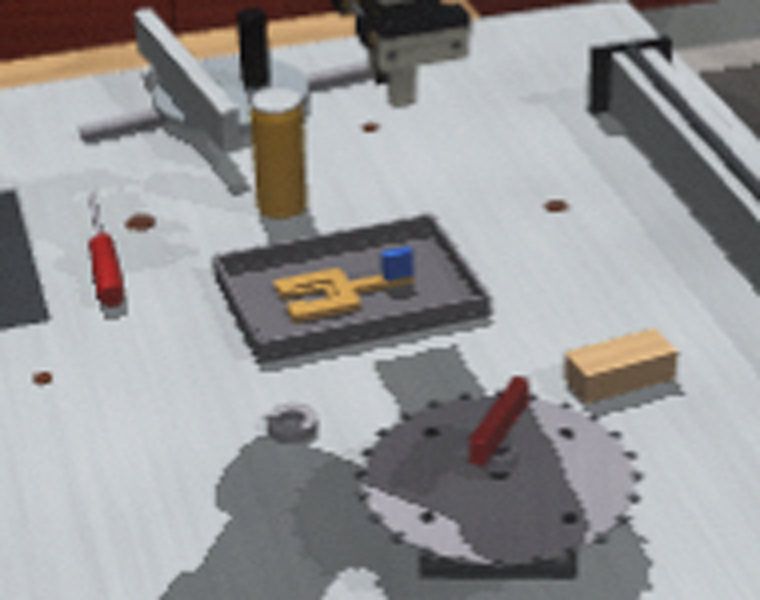

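View pics/r_top.png

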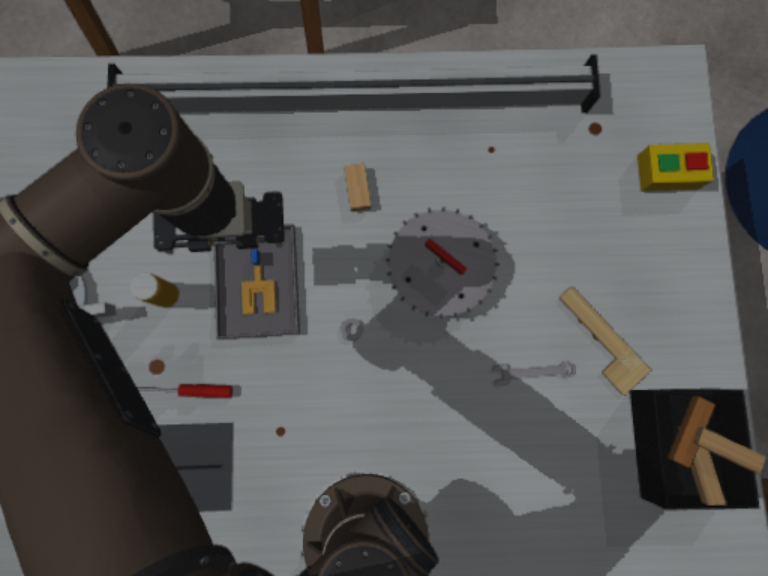

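The pictures show the washer lying flat in the tray, upright fin at about (386,252) in the wrist view. The bystanders are where they started and the gripper is clear.

```bash
python3 -c "
from station import arm;print(arm.job_done())"
```

```text
the job is handed in; nothing more can be done
None
```

The brass C-washer is off the arbor and lying flat in the grey tray, and the job was handed in at 24.9 s of the 72 s allowed.

- **Feeling the thread:** Anticlockwise, the nut ran at about 0.4 N m, then climbed to about 0.7 N m and bound firmly on its seat. The highest reading was 0.75 N m, below the 1.05 N m that breaks the lock. Clockwise it ran at about 0.35–0.45 N m and rose, so the thread is left-handed.
- **Backing off:** I turned the nut clockwise to about 2.5 rad off its seat, estimated from the turn and the rise of the gripper. Then I eased the spindle spring before letting go.
- **Drawing out:** I drew the washer level by its blue fin for about 80 mm. The pictures showed it clear of the nut, and side forces stayed around 1 N.
- **Laying down:** I set it down with a light touch (about 6 N), then released and lifted away.
- **Last checks:** The side, top and wrist pictures show the washer flat inside the tray and the bystanders where they started, judged by eye. The arm was touching nothing.
- **Disagreement:** The joint-6 effort differed from the wrist moment while the tool was turning (up to 0.95 against 0.45 N m). I relied on the wrist moment and on settled readings.

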